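# Weigh out and build a two-layer test crib

## Robot

A 6-joint arm with a two-finger parallel gripper is mounted at the origin on a cart in front of the work surface, level with it; the furniture and walls round the work are solid. World frame = base frame: x ahead of the robot, y to its left, z up, the work surface at z = 0. Lengths are in mm, angles in rad, forces in N, time in s.
With the tool pointing down it reaches from about 350 to 975 mm from the base axis. Payload 7.1 kg.
Tool frame: the origin (TCP) lies at the very end of the fingers, on their centre line; the grasp point (between the pads) lies 19 mm behind it (ctrl.tcp_to_grasp is the distance from the TCP to the grasp point, in mm); z points along the fingers, x is the direction in which the jaws open and shut, and the axes are right-handed (so a half turn about z gives the same grasp; the last joint's range is limited). The gripper opens to 88 mm and grips with 3 to 60 N. Pads are 20 mm wide; open, the fingers measure 115 mm over their backs; the gripper's body (75 mm by 178 mm) begins 61 mm behind the grasp point.
Start: joints at [-1.229, 0.423, 1.63, -0, 1.089, -0.019], TCP at [220.656, -584.736, 222.675] pointing down, gripper open.
Joint ranges: [-3, 3], [-0.9, 2.11], [0.09, 2.58], [-1.31, 4.45], [0.11, 2.69], [-2.54, 2.54]. Speed limits (rad/s): [2.39, 2.39, 3.01, 3.14, 3.14, 3.14].

## Interface

Orientations are given as a rotation vector (axis times angle).
In Python, from workcell import get_obs, viewer, ctrl, masks_of gives the robot as it stands. The module is installed in compiled form; this text tells all that it offers.
- The arm moves only by the shell command python3 -m inch 'ROWS'. ROWS is JSON, a list of rows, each an object of numbers: "tx", "ty", "tz": the shift along the tool's x, y, z in cm; "ax", "ay", "az": the turn, a rotation vector about the tool's x, y, z in degrees; "jaw": the opening, from 0 (shut) to 1 (fully open). In form: [{"tx": .., "ty": .., "tz": .., "ax": .., "ay": .., "az": .., "jaw": ..}, ...]. A call has 1 to 12 rows; each row shifts and turns the commanded pose from where the row before left it, along the tool's axes as they then stand; what a row does not reach is not made up. A row lasts 1/8 s, in which the tool goes at most 62.5 mm and 10.7 degrees, less where a joint would pass 70% of its speed; a pose out of reach is approached as far as the arm can. A call is refused whole if a number of a shift passes 6.25 or a number of a turn 10.7, either way. A call with a gripper value outside its range is refused whole. The fingers move at their own pace and stop on an object; the grip force is fixed at half the most. Time passes only in rows, so rows that do not move let the fingers close. It gives the time, the measured TCP pose, the force and the opening at its end, in the units of the state.
- get_obs(): the state, without advancing time (a new reading comes with each control period).
- viewer.get_image(name): name is "scene" or "top"; returns (picture, depth): 480x640x3 uint8, red, green, blue; 480x640 float32, mm along the optical axis (not along the pixel's ray), 0 where there is no reading.
- viewer.get_calibration(name): a dict with "fx", "fy", "cx", "cy" (pixels), "rvec" (rotation vector, rad) and "tvec" (3), from world to camera coordinates, as OpenCV has them. Camera axes: x right, y down, z forward; pixel columns grow to the right and rows downward; lengths in mm; the calibration is good to about 2 mm. A picture is of the moment at which its call begins. get_calibration takes no time and is no camera call.
- ctrl.close_job(): hands the job in, once; it reports no verdict.
Trained networks look in the newest picture that a camera, given by its name, has taken for a name from the list of things; names that differ only in an ending like _2 or _b are one class to them, and where a whole thing is asked for, a point or a joint stands for the part that bears it (a point fixed in the world has none). Each returns a list of dicts, best first, with "score" (0 to 1); they miss things now and then, are a little off and sometimes report something else, mostly with a low value. They report only what shows in the picture. A call takes as long as a camera call. They do not tell look-alikes from the thing itself.
- masks_of(camera, thing): "pixels" (480x640 bool, what is visible of it) and "location" ([column, row] in pixels, amid what is visible of it).
The state is a dict: "t": time; "qpos": joint angles; "qvel": joint speeds; "joint_torque": joint torques, N m; "ee_pos": TCP position; "orientation": TCP orientation; "ft_force": force on the tool from outside, world axes, zero at the start; "moment": the same for the moment, N m; "width": finger opening in mm.
Only numpy, scipy, OpenCV 4.12 (cv2) and the standard library are available. Lean on these libraries where they do the work, as an engineer would, in place of code of your own. Each camera call takes 0.05 s, during which the arm holds its last target. There are 200 camera calls.

## Task

Using the counter balance, share out all the slats (those on the left pan and the two narrow ones on the stand) between the two pans until it sits level, and let go. Then build the test crib on the stand: lay the whole left-pan load flat and side by side across the two bearers as the bottom layer, then the whole right-pan load side by side crosswise on top of it, so that both layers weigh the same. Leave the star knob, the tape measure and the pencil where they are.

Things in the scene. Friction and masses are not known exactly. Their poses are not given: they have to be found in the camera images.
- beam (a joint): tilt of the balance beam, rad, shown by the needle on the white dial in front. 0 = level; positive = left (+y) pan lower; stops at +-0.1, where each pan is 9 mm up or down. Pans always stay horizontal, so it does not matter where on a pan a slat lies. 30 g too much on one side gives about 0.075, 60 g drives it to the stop; it settles in about 1 s.
- left_pan_floor (a point): centre of the floor of the left, +y pan of the grey counter balance: flat aluminium pan 222 mm along the point's x, 164 along y, rim 4 mm high, 3 thick. Beam along y; pan centres 180 mm apart; floor 62 mm above the table when level. At the start the 2 to 4 wide slats lie here along y, side by side at 57 mm pitch, with gaps for absent ones.
- right_pan_floor (a point): the same for the right, -y pan, which is empty at the start. Behind the balance, from about x = 0.72 m, stands the tall fixed saw guard: the wrist must not lean on it.
- stand_top (a point): centre of the crib stand, at the height of the tops of its bearers, 25 mm above the table. The stand stands loose on the table (1.5 kg): a plywood board 180 x 180 x 9 mm with two bearers, 18 mm wide, 16 mm high and 180 mm long, running along the point's x at y = +-48 mm. The bottom layer therefore lies along the point's y, the upper layer along its x.
- wide1: wide slat: rectangular bar of pale planed wood (up to four alike; some may be absent), 140 mm long, 32 mm wide, 16 mm thick, 60 g (a few per cent either way). Origin at its centre; y is its long axis, x its width, z its thickness.
- wide2: wide slat: rectangular bar of pale planed wood (up to four alike; some may be absent), 140 mm long, 32 mm wide, 16 mm thick, 60 g (a few per cent either way). Origin at its centre; y is its long axis, x its width, z its thickness.
- wide3: wide slat: rectangular bar of pale planed wood (up to four alike; some may be absent), 140 mm long, 32 mm wide, 16 mm thick, 60 g (a few per cent either way). Origin at its centre; y is its long axis, x its width, z its thickness.
- wide4: wide slat: rectangular bar of pale planed wood (up to four alike; some may be absent), 140 mm long, 32 mm wide, 16 mm thick, 60 g (a few per cent either way). Origin at its centre; y is its long axis, x its width, z its thickness.
- narrow1: narrow slat: rectangular bar of pale planed wood (two alike, both always present), 140 mm long, 16 mm wide, 16 mm thick, 30 g (a few per cent either way). Origin at its centre; y is its long axis, x its width, z its thickness. Starts lying across the bearers of the stand.
- narrow2: narrow slat: rectangular bar of pale planed wood (two alike, both always present), 140 mm long, 16 mm wide, 16 mm thick, 30 g (a few per cent either way). Origin at its centre; y is its long axis, x its width, z its thickness. Starts lying across the bearers of the stand.
- star_knob: bystander: black star knob, 48 mm across, 30 mm high, lying loose; origin under its centre
- tape_measure: bystander: tape measure, 38 x 91 x 66 mm, standing loose; origin under its centre
- pencil: bystander: pencil, 7 x 123 mm, lying loose on the table left of the balance; origin under its centre
Things that resemble listed ones, but are neither listed nor needed, are in the scene too. Leave any blue look-alike of the wide1 alone.

How it is judged (in metres and radians):
On the way, in this order (a step that is already met when the one before it is completed fails the run):
1. every slat lies on one pan or the other, both pans carry at least one wide slat, and the balance is level (within 0.04 rad) and still, no slat touched (((x of wide1 in the frame of left_pan_floor between -0.115 and 0.115 m and y of wide1 in the frame of left_pan_floor between -0.07 and 0.07 m and z of wide1 in the frame of left_pan_floor between 0 and 0.06 m) or (x of wide1 in the frame of right_pan_floor between -0.115 and 0.115 m and y of wide1 in the frame of right_pan_floor between -0.07 and 0.07 m and z of wide1 in the frame of right_pan_floor between 0 and 0.06 m)) and ((x of wide2 in the frame of left_pan_floor between -0.115 and 0.115 m and y of wide2 in the frame of left_pan_floor between -0.07 and 0.07 m and z of wide2 in the frame of left_pan_floor between 0 and 0.06 m) or (x of wide2 in the frame of right_pan_floor between -0.115 and 0.115 m and y of wide2 in the frame of right_pan_floor between -0.07 and 0.07 m and z of wide2 in the frame of right_pan_floor between 0 and 0.06 m)) and ((x of wide3 in the frame of left_pan_floor between -0.115 and 0.115 m and y of wide3 in the frame of left_pan_floor between -0.07 and 0.07 m and z of wide3 in the frame of left_pan_floor between 0 and 0.06 m) or (x of wide3 in the frame of right_pan_floor between -0.115 and 0.115 m and y of wide3 in the frame of right_pan_floor between -0.07 and 0.07 m and z of wide3 in the frame of right_pan_floor between 0 and 0.06 m)) and ((x of wide4 in the frame of left_pan_floor between -0.115 and 0.115 m and y of wide4 in the frame of left_pan_floor between -0.07 and 0.07 m and z of wide4 in the frame of left_pan_floor between 0 and 0.06 m) or (x of wide4 in the frame of right_pan_floor between -0.115 and 0.115 m and y of wide4 in the frame of right_pan_floor between -0.07 and 0.07 m and z of wide4 in the frame of right_pan_floor between 0 and 0.06 m)) and ((x of narrow1 in the frame of left_pan_floor between -0.115 and 0.115 m and y of narrow1 in the frame of left_pan_floor between -0.07 and 0.07 m and z of narrow1 in the frame of left_pan_floor between 0 and 0.06 m) or (x of narrow1 in the frame of right_pan_floor between -0.115 and 0.115 m and y of narrow1 in the frame of right_pan_floor between -0.07 and 0.07 m and z of narrow1 in the frame of right_pan_floor between 0 and 0.06 m)) and ((x of narrow2 in the frame of left_pan_floor between -0.115 and 0.115 m and y of narrow2 in the frame of left_pan_floor between -0.07 and 0.07 m and z of narrow2 in the frame of left_pan_floor between 0 and 0.06 m) or (x of narrow2 in the frame of right_pan_floor between -0.115 and 0.115 m and y of narrow2 in the frame of right_pan_floor between -0.07 and 0.07 m and z of narrow2 in the frame of right_pan_floor between 0 and 0.06 m)) and ((x of wide1 in the frame of left_pan_floor between -0.115 and 0.115 m and y of wide1 in the frame of left_pan_floor between -0.07 and 0.07 m and z of wide1 in the frame of left_pan_floor between 0 and 0.06 m) or (x of wide2 in the frame of left_pan_floor between -0.115 and 0.115 m and y of wide2 in the frame of left_pan_floor between -0.07 and 0.07 m and z of wide2 in the frame of left_pan_floor between 0 and 0.06 m) or (x of wide3 in the frame of left_pan_floor between -0.115 and 0.115 m and y of wide3 in the frame of left_pan_floor between -0.07 and 0.07 m and z of wide3 in the frame of left_pan_floor between 0 and 0.06 m) or (x of wide4 in the frame of left_pan_floor between -0.115 and 0.115 m and y of wide4 in the frame of left_pan_floor between -0.07 and 0.07 m and z of wide4 in the frame of left_pan_floor between 0 and 0.06 m)) and ((x of wide1 in the frame of right_pan_floor between -0.115 and 0.115 m and y of wide1 in the frame of right_pan_floor between -0.07 and 0.07 m and z of wide1 in the frame of right_pan_floor between 0 and 0.06 m) or (x of wide2 in the frame of right_pan_floor between -0.115 and 0.115 m and y of wide2 in the frame of right_pan_floor between -0.07 and 0.07 m and z of wide2 in the frame of right_pan_floor between 0 and 0.06 m) or (x of wide3 in the frame of right_pan_floor between -0.115 and 0.115 m and y of wide3 in the frame of right_pan_floor between -0.07 and 0.07 m and z of wide3 in the frame of right_pan_floor between 0 and 0.06 m) or (x of wide4 in the frame of right_pan_floor between -0.115 and 0.115 m and y of wide4 in the frame of right_pan_floor between -0.07 and 0.07 m and z of wide4 in the frame of right_pan_floor between 0 and 0.06 m)) and value of joint beam between -0.04 and 0.04 rad and velocity of joint beam between -0.05 and 0.05 rad/s and contact force between the fingers and wide1 below 0.3 N and contact force between the fingers and wide2 below 0.3 N and contact force between the fingers and wide3 below 0.3 N and contact force between the fingers and wide4 below 0.3 N and contact force between the fingers and narrow1 below 0.3 N and contact force between the fingers and narrow2 below 0.3 N), for 0.4 s.
2. the left pan is empty and its slats lie side by side as the bottom layer across the bearers, while the other slats are still on the right pan (((x of wide1 in the frame of stand_top between -0.072 and 0.072 m and y of wide1 in the frame of stand_top between -0.03 and 0.03 m and z of wide1 in the frame of stand_top between 0.003 and 0.013 m and angle between the y axis of wide1 and the y axis of stand_top, either way round below 0.2 rad and angle between wide1's own y axis and vertical between 1.47 and 1.67 rad) or (x of wide1 in the frame of right_pan_floor between -0.115 and 0.115 m and y of wide1 in the frame of right_pan_floor between -0.07 and 0.07 m and z of wide1 in the frame of right_pan_floor between 0 and 0.06 m)) and ((x of wide2 in the frame of stand_top between -0.072 and 0.072 m and y of wide2 in the frame of stand_top between -0.03 and 0.03 m and z of wide2 in the frame of stand_top between 0.003 and 0.013 m and angle between the y axis of wide2 and the y axis of stand_top, either way round below 0.2 rad and angle between wide2's own y axis and vertical between 1.47 and 1.67 rad) or (x of wide2 in the frame of right_pan_floor between -0.115 and 0.115 m and y of wide2 in the frame of right_pan_floor between -0.07 and 0.07 m and z of wide2 in the frame of right_pan_floor between 0 and 0.06 m)) and ((x of wide3 in the frame of stand_top between -0.072 and 0.072 m and y of wide3 in the frame of stand_top between -0.03 and 0.03 m and z of wide3 in the frame of stand_top between 0.003 and 0.013 m and angle between the y axis of wide3 and the y axis of stand_top, either way round below 0.2 rad and angle between wide3's own y axis and vertical between 1.47 and 1.67 rad) or (x of wide3 in the frame of right_pan_floor between -0.115 and 0.115 m and y of wide3 in the frame of right_pan_floor between -0.07 and 0.07 m and z of wide3 in the frame of right_pan_floor between 0 and 0.06 m)) and ((x of wide4 in the frame of stand_top between -0.072 and 0.072 m and y of wide4 in the frame of stand_top between -0.03 and 0.03 m and z of wide4 in the frame of stand_top between 0.003 and 0.013 m and angle between the y axis of wide4 and the y axis of stand_top, either way round below 0.2 rad and angle between wide4's own y axis and vertical between 1.47 and 1.67 rad) or (x of wide4 in the frame of right_pan_floor between -0.115 and 0.115 m and y of wide4 in the frame of right_pan_floor between -0.07 and 0.07 m and z of wide4 in the frame of right_pan_floor between 0 and 0.06 m)) and ((x of narrow1 in the frame of stand_top between -0.072 and 0.072 m and y of narrow1 in the frame of stand_top between -0.03 and 0.03 m and z of narrow1 in the frame of stand_top between 0.003 and 0.013 m and angle between the y axis of narrow1 and the y axis of stand_top, either way round below 0.2 rad and angle between narrow1's own y axis and vertical between 1.47 and 1.67 rad) or (x of narrow1 in the frame of right_pan_floor between -0.115 and 0.115 m and y of narrow1 in the frame of right_pan_floor between -0.07 and 0.07 m and z of narrow1 in the frame of right_pan_floor between 0 and 0.06 m)) and ((x of narrow2 in the frame of stand_top between -0.072 and 0.072 m and y of narrow2 in the frame of stand_top between -0.03 and 0.03 m and z of narrow2 in the frame of stand_top between 0.003 and 0.013 m and angle between the y axis of narrow2 and the y axis of stand_top, either way round below 0.2 rad and angle between narrow2's own y axis and vertical between 1.47 and 1.67 rad) or (x of narrow2 in the frame of right_pan_floor between -0.115 and 0.115 m and y of narrow2 in the frame of right_pan_floor between -0.07 and 0.07 m and z of narrow2 in the frame of right_pan_floor between 0 and 0.06 m)) and ((x of wide1 in the frame of stand_top between -0.072 and 0.072 m and y of wide1 in the frame of stand_top between -0.03 and 0.03 m and z of wide1 in the frame of stand_top between 0.003 and 0.013 m and angle between the y axis of wide1 and the y axis of stand_top, either way round below 0.2 rad and angle between wide1's own y axis and vertical between 1.47 and 1.67 rad) or (x of wide2 in the frame of stand_top between -0.072 and 0.072 m and y of wide2 in the frame of stand_top between -0.03 and 0.03 m and z of wide2 in the frame of stand_top between 0.003 and 0.013 m and angle between the y axis of wide2 and the y axis of stand_top, either way round below 0.2 rad and angle between wide2's own y axis and vertical between 1.47 and 1.67 rad) or (x of wide3 in the frame of stand_top between -0.072 and 0.072 m and y of wide3 in the frame of stand_top between -0.03 and 0.03 m and z of wide3 in the frame of stand_top between 0.003 and 0.013 m and angle between the y axis of wide3 and the y axis of stand_top, either way round below 0.2 rad and angle between wide3's own y axis and vertical between 1.47 and 1.67 rad) or (x of wide4 in the frame of stand_top between -0.072 and 0.072 m and y of wide4 in the frame of stand_top between -0.03 and 0.03 m and z of wide4 in the frame of stand_top between 0.003 and 0.013 m and angle between the y axis of wide4 and the y axis of stand_top, either way round below 0.2 rad and angle between wide4's own y axis and vertical between 1.47 and 1.67 rad)) and ((x of wide1 in the frame of right_pan_floor between -0.115 and 0.115 m and y of wide1 in the frame of right_pan_floor between -0.07 and 0.07 m and z of wide1 in the frame of right_pan_floor between 0 and 0.06 m) or (x of wide2 in the frame of right_pan_floor between -0.115 and 0.115 m and y of wide2 in the frame of right_pan_floor between -0.07 and 0.07 m and z of wide2 in the frame of right_pan_floor between 0 and 0.06 m) or (x of wide3 in the frame of right_pan_floor between -0.115 and 0.115 m and y of wide3 in the frame of right_pan_floor between -0.07 and 0.07 m and z of wide3 in the frame of right_pan_floor between 0 and 0.06 m) or (x of wide4 in the frame of right_pan_floor between -0.115 and 0.115 m and y of wide4 in the frame of right_pan_floor between -0.07 and 0.07 m and z of wide4 in the frame of right_pan_floor between 0 and 0.06 m)) and contact force between the fingers and wide1 below 0.3 N and contact force between the fingers and wide2 below 0.3 N and contact force between the fingers and wide3 below 0.3 N and contact force between the fingers and wide4 below 0.3 N and contact force between the fingers and narrow1 below 0.3 N and contact force between the fingers and narrow2 below 0.3 N), for 0.3 s.
At the end, for the whole second after the job is handed in: Every slat lies flat and still, released: on the bearers along the stand's y, or on that layer along its x (0.2 rad); centre within 72 mm of the stand's centre across the slat and 30 mm along it; a wide slat in each layer (((x of wide1 in the frame of stand_top between -0.072 and 0.072 m and y of wide1 in the frame of stand_top between -0.03 and 0.03 m and z of wide1 in the frame of stand_top between 0.003 and 0.013 m and angle between the y axis of wide1 and the y axis of stand_top, either way round below 0.2 rad and angle between wide1's own y axis and vertical between 1.47 and 1.67 rad) or (y of wide1 in the frame of stand_top between -0.072 and 0.072 m and x of wide1 in the frame of stand_top between -0.03 and 0.03 m and z of wide1 in the frame of stand_top between 0.019 and 0.029 m and angle between the y axis of wide1 and the x axis of stand_top, either way round below 0.2 rad and angle between wide1's own y axis and vertical between 1.47 and 1.67 rad)) and ((x of wide2 in the frame of stand_top between -0.072 and 0.072 m and y of wide2 in the frame of stand_top between -0.03 and 0.03 m and z of wide2 in the frame of stand_top between 0.003 and 0.013 m and angle between the y axis of wide2 and the y axis of stand_top, either way round below 0.2 rad and angle between wide2's own y axis and vertical between 1.47 and 1.67 rad) or (y of wide2 in the frame of stand_top between -0.072 and 0.072 m and x of wide2 in the frame of stand_top between -0.03 and 0.03 m and z of wide2 in the frame of stand_top between 0.019 and 0.029 m and angle between the y axis of wide2 and the x axis of stand_top, either way round below 0.2 rad and angle between wide2's own y axis and vertical between 1.47 and 1.67 rad)) and ((x of wide3 in the frame of stand_top between -0.072 and 0.072 m and y of wide3 in the frame of stand_top between -0.03 and 0.03 m and z of wide3 in the frame of stand_top between 0.003 and 0.013 m and angle between the y axis of wide3 and the y axis of stand_top, either way round below 0.2 rad and angle between wide3's own y axis and vertical between 1.47 and 1.67 rad) or (y of wide3 in the frame of stand_top between -0.072 and 0.072 m and x of wide3 in the frame of stand_top between -0.03 and 0.03 m and z of wide3 in the frame of stand_top between 0.019 and 0.029 m and angle between the y axis of wide3 and the x axis of stand_top, either way round below 0.2 rad and angle between wide3's own y axis and vertical between 1.47 and 1.67 rad)) and ((x of wide4 in the frame of stand_top between -0.072 and 0.072 m and y of wide4 in the frame of stand_top between -0.03 and 0.03 m and z of wide4 in the frame of stand_top between 0.003 and 0.013 m and angle between the y axis of wide4 and the y axis of stand_top, either way round below 0.2 rad and angle between wide4's own y axis and vertical between 1.47 and 1.67 rad) or (y of wide4 in the frame of stand_top between -0.072 and 0.072 m and x of wide4 in the frame of stand_top between -0.03 and 0.03 m and z of wide4 in the frame of stand_top between 0.019 and 0.029 m and angle between the y axis of wide4 and the x axis of stand_top, either way round below 0.2 rad and angle between wide4's own y axis and vertical between 1.47 and 1.67 rad)) and ((x of narrow1 in the frame of stand_top between -0.072 and 0.072 m and y of narrow1 in the frame of stand_top between -0.03 and 0.03 m and z of narrow1 in the frame of stand_top between 0.003 and 0.013 m and angle between the y axis of narrow1 and the y axis of stand_top, either way round below 0.2 rad and angle between narrow1's own y axis and vertical between 1.47 and 1.67 rad) or (y of narrow1 in the frame of stand_top between -0.072 and 0.072 m and x of narrow1 in the frame of stand_top between -0.03 and 0.03 m and z of narrow1 in the frame of stand_top between 0.019 and 0.029 m and angle between the y axis of narrow1 and the x axis of stand_top, either way round below 0.2 rad and angle between narrow1's own y axis and vertical between 1.47 and 1.67 rad)) and ((x of narrow2 in the frame of stand_top between -0.072 and 0.072 m and y of narrow2 in the frame of stand_top between -0.03 and 0.03 m and z of narrow2 in the frame of stand_top between 0.003 and 0.013 m and angle between the y axis of narrow2 and the y axis of stand_top, either way round below 0.2 rad and angle between narrow2's own y axis and vertical between 1.47 and 1.67 rad) or (y of narrow2 in the frame of stand_top between -0.072 and 0.072 m and x of narrow2 in the frame of stand_top between -0.03 and 0.03 m and z of narrow2 in the frame of stand_top between 0.019 and 0.029 m and angle between the y axis of narrow2 and the x axis of stand_top, either way round below 0.2 rad and angle between narrow2's own y axis and vertical between 1.47 and 1.67 rad)) and ((x of wide1 in the frame of stand_top between -0.072 and 0.072 m and y of wide1 in the frame of stand_top between -0.03 and 0.03 m and z of wide1 in the frame of stand_top between 0.003 and 0.013 m and angle between the y axis of wide1 and the y axis of stand_top, either way round below 0.2 rad and angle between wide1's own y axis and vertical between 1.47 and 1.67 rad) or (x of wide2 in the frame of stand_top between -0.072 and 0.072 m and y of wide2 in the frame of stand_top between -0.03 and 0.03 m and z of wide2 in the frame of stand_top between 0.003 and 0.013 m and angle between the y axis of wide2 and the y axis of stand_top, either way round below 0.2 rad and angle between wide2's own y axis and vertical between 1.47 and 1.67 rad) or (x of wide3 in the frame of stand_top between -0.072 and 0.072 m and y of wide3 in the frame of stand_top between -0.03 and 0.03 m and z of wide3 in the frame of stand_top between 0.003 and 0.013 m and angle between the y axis of wide3 and the y axis of stand_top, either way round below 0.2 rad and angle between wide3's own y axis and vertical between 1.47 and 1.67 rad) or (x of wide4 in the frame of stand_top between -0.072 and 0.072 m and y of wide4 in the frame of stand_top between -0.03 and 0.03 m and z of wide4 in the frame of stand_top between 0.003 and 0.013 m and angle between the y axis of wide4 and the y axis of stand_top, either way round below 0.2 rad and angle between wide4's own y axis and vertical between 1.47 and 1.67 rad)) and ((y of wide1 in the frame of stand_top between -0.072 and 0.072 m and x of wide1 in the frame of stand_top between -0.03 and 0.03 m and z of wide1 in the frame of stand_top between 0.019 and 0.029 m and angle between the y axis of wide1 and the x axis of stand_top, either way round below 0.2 rad and angle between wide1's own y axis and vertical between 1.47 and 1.67 rad) or (y of wide2 in the frame of stand_top between -0.072 and 0.072 m and x of wide2 in the frame of stand_top between -0.03 and 0.03 m and z of wide2 in the frame of stand_top between 0.019 and 0.029 m and angle between the y axis of wide2 and the x axis of stand_top, either way round below 0.2 rad and angle between wide2's own y axis and vertical between 1.47 and 1.67 rad) or (y of wide3 in the frame of stand_top between -0.072 and 0.072 m and x of wide3 in the frame of stand_top between -0.03 and 0.03 m and z of wide3 in the frame of stand_top between 0.019 and 0.029 m and angle between the y axis of wide3 and the x axis of stand_top, either way round below 0.2 rad and angle between wide3's own y axis and vertical between 1.47 and 1.67 rad) or (y of wide4 in the frame of stand_top between -0.072 and 0.072 m and x of wide4 in the frame of stand_top between -0.03 and 0.03 m and z of wide4 in the frame of stand_top between 0.019 and 0.029 m and angle between the y axis of wide4 and the x axis of stand_top, either way round below 0.2 rad and angle between wide4's own y axis and vertical between 1.47 and 1.67 rad)) and contact force between the fingers and wide1 below 0.3 N and contact force between the fingers and wide2 below 0.3 N and contact force between the fingers and wide3 below 0.3 N and contact force between the fingers and wide4 below 0.3 N and contact force between the fingers and narrow1 below 0.3 N and contact force between the fingers and narrow2 below 0.3 N and linear speed of each of wide1, wide2, wide3, wide4, narrow1, narrow2 below 0.03 m/s); the robot touches nothing.
It fails at once if the star knob is pushed more than 4 cm (distance of star_knob from where it was at the start of the episode above 0.04 m).
It fails at once if the tape measure is pushed more than 4 cm (distance of tape_measure from where it was at the start of the episode above 0.04 m).
It fails at once if the pencil is pushed more than 4 cm (distance of pencil from where it was at the start of the episode above 0.04 m).
Of wide1, wide2, wide3, wide4 only 2 to 4 are there at a start; the rules pass over those that are not, and their reading is None.
At some moment in a run one of stand may be knocked a few centimetres aside while the robot is not near it.
Once in a run the grip may slacken for a moment while it holds something.
It also fails if it takes over 210 s, if anything falls off the work surface, if the arm or the gripper's body presses on something with over 40 N, if the wrist force passes 120 N, or if a joint passes its speed limit or range.

## Working session

There is one attempt and no reset: what is moved stays moved. The work goes in short steps, Python scripts to look and compute and a shell command to move; the robot and the scene stay as the last step left them, time stands still between calls to the robot, and variables do not carry over. Pictures are saved under pics/ and viewed, about 12 in all and at most 16, crops included, and the job is handed in when it is done.

```bash
mkdir -p pics; cat > h.py <<'E'
import numpy as np, cv2
from scipy.spatial.transform import Rotation as R
from workcell import get_obs, viewer, ctrl, masks_of
def cloud(name):
    im,d=viewer.get_image(name); c=viewer.get_calibration(name)
    v,u=np.mgrid[0:480,0:640]
    P=np.stack([(u-c['cx'])/c['fx']*d,(v-c['cy'])/c['fy']*d,d],-1)
    M=R.from_rotvec(np.ravel(c['rvec'])).as_matrix()
    W=(P-np.ravel(c['tvec']))@M
    W[d==0]=np.nan
    return im,d,W
def save(im,f): cv2.imwrite(f,cv2.cvtColor(im,cv2.COLOR_RGB2BGR))
E
python3 - <<'E'
from h import *
o=get_obs(); print({k:np.round(v,3) for k,v in o.items()})
ims=[]
for n in ('scene','top'):
    im,d,W=cloud(n); save(im,f'pics/{n}0.png'); c=viewer.get_calibration(n)
    M=R.from_rotvec(np.ravel(c['rvec'])).as_matrix(); print(n,c['fx'],'cam at',-M.T@np.ravel(c['tvec']),'axis',M[2],M[0])
    for t in ['wide1','narrow1','left_pan_floor','right_pan_floor','stand_top','star_knob','tape_measure','pencil','beam']:
        for m in masks_of(n,t):
            p=W[m['pixels']]; p=p[~np.isnan(p[:,0])]
            print(n,t,round(m['score'],2),np.round(m['location']),m['pixels'].sum(),np.round(np.median(p,0)) if len(p) else None, np.round(np.percentile(p,[3,97],axis=0)).tolist() if len(p) else '')
E
```

```text
{'t': np.float64(0.0), 'qpos': array([-1.229,  0.424,  1.631,  0.   ,  1.089, -0.019]), 'qvel': array([ 0.001,  0.001,  0.001,  0.001, -0.   ,  0.001]), 'joint_torque': array([-2.0000e-03, -5.4463e+01, -2.7367e+01,  6.4000e-02,  2.3000e-02,
       -0.0000e+00]), 'ee_pos': array([ 220.483, -584.22 ,  221.912]), 'orientation': array([-2.583e+00,  1.786e+00,  2.000e-03]), 'ft_force': array([0.376, 0.106, 0.606]), 'moment': array([-0.025,  0.027,  0.013]), 'width': np.float64(87.976)}
scene 489.2182117790949 cam at [-501.7499891  -876.50152284  954.64592668] axis [ 0.62089513  0.57857705 -0.52890248] [ 0.68536745 -0.72815309  0.00803295]
scene wide1 0.86 [332. 229.] 257 [621.  83.  67.] [[607.0, 27.0, 55.0], [644.0, 155.0, 72.0]]
scene wide1 0.81 [321. 232.] 307 [564.  93.  67.] [[548.0, 29.0, 53.0], [590.0, 163.0, 72.0]]
scene wide1 0.77 [300. 242.] 289 [457. 111.  68.] [[420.0, 40.0, 53.0], [491.0, 176.0, 89.0]]
scene wide1 0.53 [314. 240.] 311 [508.  93.  67.] [[495.0, 34.0, 53.0], [532.0, 164.0, 72.0]]
scene narrow1 0.69 [399. 326.] 416 [ 400. -349.   38.] [[388.0, -412.0, 10.0], [41
[... 1861 characters left out ...]
76.0]]
top right_pan_floor 0.29 [318. 200.] 654 [629.  96.  68.] [[610.0, 30.0, 53.0], [649.0, 162.0, 73.0]]
top stand_top 0.6 [474. 262.] 3565 [ 442. -334.    9.] [[358.0, -423.0, 2.0], [529.0, -251.0, 28.0]]
top star_knob 0.61 [314. 259.] 639 [460. 112.  68.] [[441.0, 47.0, 58.0], [479.0, 179.0, 74.0]]
top star_knob 0.59 [484. 181.] 235 [ 670. -375.   29.] [[650.0, -395.0, 17.0], [690.0, -354.0, 34.0]]
top star_knob 0.33 [478. 275.] 332 [ 403. -341.   39.] [[389.0, -407.0, 8.0], [416.0, -277.0, 46.0]]
top tape_measure 0.93 [389. 296.] 416 [352. -92.  63.] [[334.0, -141.0, 3.0], [373.0, -55.0, 69.0]]
top pencil 0.4 [270. 224.] 45 [569. 239.   4.] [[565.0, 221.0, -3.0], [575.0, 266.0, 10.0]]
```

```bash
python3 - <<'E'
import cv2
a=cv2.imread('pics/top0.png'); cv2.imwrite('pics/v1.png',cv2.resize(a[140:340,120:540],(800,381),interpolation=cv2.INTER_CUBIC))
a=cv2.imread('pics/scene0.png'); cv2.imwrite('pics/v2.png',cv2.resize(a[180:380,220:470],(750,600),interpolation=cv2.INTER_CUBIC))
E
```

```text
(no output)
```

View pics/v1.png

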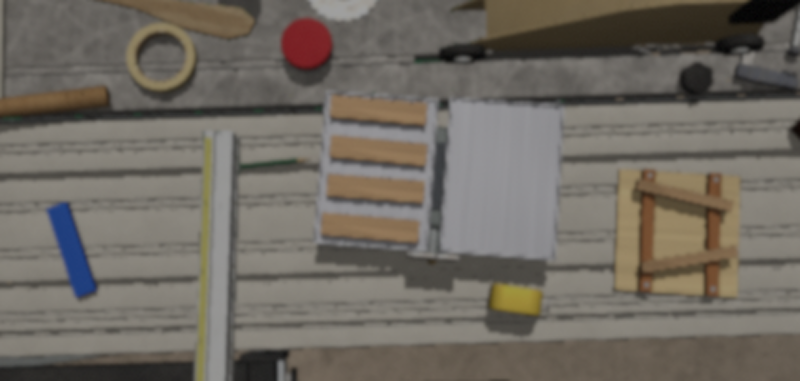

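View pics/v2.png

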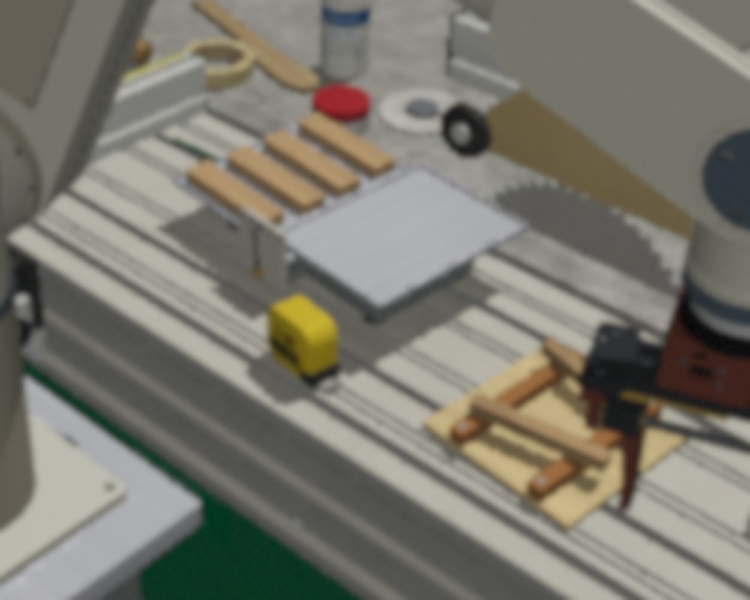

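```bash
cat >> h.py <<'E'
def plane(name,px,z):
    c=viewer.get_calibration(name); M=R.from_rotvec(np.ravel(c['rvec'])).as_matrix(); C=-M.T@np.ravel(c['tvec'])
    px=np.asarray(px,float); r=np.stack([(px[:,0]-c['cx'])/c['fx'],(px[:,1]-c['cy'])/c['fy'],np.ones(len(px))],-1)@M
    return (C+r*((z-C[2])/r[:,2])[:,None])[:,:2]
def rect(name,mask,W,z=None):
    zs=W[...,2][mask]; zs=zs[~np.isnan(zs)]
    zt=np.percentile(zs,70)
    cm=mask&(np.abs(W[...,2]-zt)<7)
    v,u=np.nonzero(cm)
    p=plane(name,np.stack([u,v],-1),zt if z is None else z)
    (cx,cy),(w,h),a=cv2.minAreaRect(p.astype(np.float32))
    if w>h: w,h,a=h,w,a+90   # a now: direction of short side
    a=(a+90)%180-90
    return np.round([cx,cy,np.median(zs),w,h,a],1)  # centre, z, short, long, yaw of short side deg
def look(names,cams=('top','scene'),minz=None):
    for n in cams:
        im,d,W=cloud(n); save(im,f'pics/last_{n}.png')
        for t in names:
            for m in masks_of(n,t):
                if m['pixels'].sum()>25 and m['score']>.3: print(n,t,round(m['score'],2),np.round(m['location']),rect(n,m['pixels'],W))
E
python3 - <<'E'
from h import *
look(['wide1','narrow1','stand_top','right_pan_floor'])
im,d,W=cloud('scene')
for n in ['scene','top']:
    im,d,W=cloud(n)
    for y0 in range(-450,250,50):
        s=(W[...,0]>600)&(W[...,0]<950)&(W[...,1]>y0)&(W[...,1]<y0+50)&(W[...,2]>100)&(W[...,2]<420)
        if s.sum()>15: print(n,y0,s.sum(),'minx',np.round(np.percentile(W[s][:,0],[1,10])),'z',np.round(np.percentile(W[s][:,2],[2,98])))
E
```

```text
top wide1 0.94 [314. 258.] [460.7 113.2  68.   32.1 139.4  -6.5]
top wide1 0.94 [318. 200.] [628.8  96.3  67.9  33.3 139.2  -6.9]
top wide1 0.83 [158. 270.] [446.  555.5  14.5  33.5 139.7 -71.4]
top wide1 0.67 [318. 243.] [516.  103.8  67.9  33.  139.5  -6.2]
top wide1 0.65 [320. 218.] [570.1  96.5  68.   32.4 136.1  -7.1]
top narrow1 0.83 [478. 278.] [ 403.4 -342.9   39.6   15.8  139.6    8.1]
top narrow1 0.71 [480. 243.] [ 495.5 -340.5   40.3   14.8  137.8  -15.6]
top stand_top 0.63 [474. 262.] [ 444.2 -336.6    9.1  180.1  180.3   -5.3]
top right_pan_floor 0.68 [380. 233.] [525.1 -76.8  70.3 164.3 222.5  84. ]
top right_pan_floor 0.61 [485. 181.] [ 669.7 -375.4   28.3   42.    46.3   86.3]
scene wide1 0.85 [309. 242.] [510.7  99.   66.8  39.1 149.9  -6.1]
scene wide1 0.77 [296. 242.] [454.6 109.2  67.6  36.6 145.2  -6.5]
scene wide1 0.57 [320. 234.] [565.9  93.3  66.3  39.8 148.5  -7.2]
scene wide1 0.57 [333. 229.] [623.9  90.4  66.9  41.  150.6  -5.8]
scene narrow1 0.87 [399. 327.] [ 398.5 -347.    37.6   26.7  141.9    7.6]
scene narrow1 0.66 [409. 300.] [ 502.2 -303.7   38.7   
[... 497 characters left out ...]
ene -100 360 minx [693. 705.] z [103. 417.]
scene -50 197 minx [686. 690.] z [101. 419.]
top -450 461 minx [688. 691.] z [103. 346.]
top -400 2096 minx [689. 691.] z [114. 347.]
top -350 1302 minx [694. 708.] z [114. 340.]
top -300 979 minx [707. 708.] z [110. 281.]
top -250 1026 minx [707. 708.] z [112. 411.]
top -200 1523 minx [707. 708.] z [118. 413.]
top -150 1800 minx [707. 709.] z [122. 407.]
top -100 987 minx [701. 709.] z [108. 411.]
top -50 568 minx [688. 693.] z [104. 417.]
top 0 381 minx [693. 862.] z [109. 419.]
top 50 345 minx [874. 876.] z [353. 419.]
top 100 307 minx [887. 889.] z [353. 418.]
top 150 335 minx [900. 902.] z [354. 419.]
top 200 331 minx [913. 915.] z [356. 419.]
```

```bash
cat >> h.py <<'E'
def go(x,y,yaw,z=None):
    "turn az first, then tx,ty (cm), tz: cm to go down"
    o=get_obs(); M=R.from_rotvec(o['orientation']).as_matrix(); p=o['ee_pos']
    cur=np.degrees(np.arctan2(M[1,0],M[0,0])); dy=(yaw-cur+90)%180-90
    n=R.from_rotvec([0,0,np.radians(cur+dy)])*R.from_rotvec([np.pi,0,0])
    rel=(R.from_matrix(M).inv()*n).as_rotvec(degrees=True)
    t=n.inv().apply(np.array([x,y,p[2] if z is None else z])-p)/10
    print('t',round(o['t'],2),'pos',np.round(p,1),'yaw',round(cur,1),'q6',round(o['qpos'][5],2),'| turn',np.round(rel,1),'then t(cm)',np.round(t,2),'w',round(o['width'],1),'F',np.round(o['ft_force'],1))
E
python3 -c "
from h import *
go(402,-343,8)"
```

```text
t 1.65 pos [ 220.7 -584.7  222.7] yaw -69.3 q6 -0.02 | turn [  0.   -0.  -77.3] then t(cm) [ 21.32 -21.41  -0.  ] w 87.6 F [ 1.3 -0.4  0.2]
```

```bash
python3 -m inch '[{"az":-9.7,"jaw":0.5},{"az":-9.7,"jaw":0.5},{"az":-9.7,"jaw":0.5},{"az":-9.7,"jaw":0.5},{"az":-9.7,"jaw":0.5},{"az":-9.7,"jaw":0.5},{"az":-9.6,"jaw":0.5},{"az":-9.5,"jaw":0.5}]'; python3 -m inch '[{"tx":4.26,"ty":-4.28,"jaw":0.5},{"tx":4.26,"ty":-4.28,"jaw":0.5},{"tx":4.26,"ty":-4.28,"jaw":0.5},{"tx":4.26,"ty":-4.28,"jaw":0.5},{"tx":4.26,"ty":-4.28,"jaw":0.5},{"tz":5,"jaw":0.5},{"tz":5,"jaw":0.5},{"jaw":0.5},{"jaw":0.5}]'; python3 -c "
from h import *
go(402,-343,8,30)"
```

```text
t 1.65 pos [ 220.7 -584.7  222.7] yaw -69.3 q6 -0.02 | turn [  0.   -0.  -77.3] then t(cm) [ 21.32 -21.41  19.27] w 87.6 F [ 1.3 -0.4  0.2]$[0]: bad value
$[0]: bad value
```

```bash
python3 -m inch '[{"tx":0,"ty":0,"tz":0,"ax":0,"ay":0,"az":-9.7,"jaw":0.5}]'
```

```text
t: 1.78
ee_pos: [220.7, -584.7, 222.7]
orientation: [-2.729, 1.557, 0.0]
ft_force: [0.0, 0.4, 0.3]
width: 80.8
```

```bash
python3 -m inch '[{"tx":0,"ty":0,"tz":0,"ax":0,"ay":0,"az":-9.7,"jaw":0.5},{"tx":0,"ty":0,"tz":0,"ax":0,"ay":0,"az":-9.7,"jaw":0.5},{"tx":0,"ty":0,"tz":0,"ax":0,"ay":0,"az":-9.7,"jaw":0.5},{"tx":0,"ty":0,"tz":0,"ax":0,"ay":0,"az":-9.7,"jaw":0.5},{"tx":0,"ty":0,"tz":0,"ax":0,"ay":0,"az":-9.7,"jaw":0.5},{"tx":0,"ty":0,"tz":0,"ax":0,"ay":0,"az":-9.6,"jaw":0.5},{"tx":0,"ty":0,"tz":0,"ax":0,"ay":0,"az":-9.5,"jaw":0.5}]'; python3 -m inch '[{"tx":4.26,"ty":-4.28,"tz":0,"ax":0,"ay":0,"az":0,"jaw":0.5},{"tx":4.26,"ty":-4.28,"tz":0,"ax":0,"ay":0,"az":0,"jaw":0.5},{"tx":4.26,"ty":-4.28,"tz":0,"ax":0,"ay":0,"az":0,"jaw":0.5},{"tx":4.26,"ty":-4.28,"tz":0,"ax":0,"ay":0,"az":0,"jaw":0.5},{"tx":4.26,"ty":-4.28,"tz":0,"ax":0,"ay":0,"az":0,"jaw":0.5},{"tx":0,"ty":0,"tz":5,"ax":0,"ay":0,"az":0,"jaw":0.5},{"tx":0,"ty":0,"tz":5,"ax":0,"ay":0,"az":0,"jaw":0.5},{"tx":0,"ty":0,"tz":0,"ax":0,"ay":0,"az":0,"jaw":0.5}]'; python3 -c "
from h import *
go(402,-343,8,30)
im,d,W=cloud('scene'); save(im[240:400,320:500],'pics/v3.png')
import cv2
cv2.imwrite('pics/v3.png',cv2.resize(cv2.imread('pics/v3.png'),None,fx=3.3,fy=3.3))
for m in masks_of('scene','narrow1'): print(m['score'],rect('scene',m['pixels'],W))
"
```

```text
t: 2.65
ee_pos: [220.7, -584.7, 222.7]
orientation: [-3.133, -0.227, 0.0]
ft_force: [0.8, 0.6, 0.8]
width: 43.7
t: 3.65
ee_pos: [400.0, -341.2, 119.9]
orientation: [-3.129, -0.219, 0.008]
ft_force: [-0.4, -0.3, 0.1]
width: 43.9
t 3.65 pos [ 400.  -341.2  119.9] yaw 8.0 q6 -0.87 | turn [-0.3  0.3  0. ] then t(cm) [0.17 0.2  8.99] w 43.9 F [-0.4 -0.3  0.1]
0.66 [ 399.1 -347.    36.7   25.7  138.2    8.1]
0.66 [ 488.5 -349.9   38.2   24.5  130.9  -15.5]
```

View pics/v3.png

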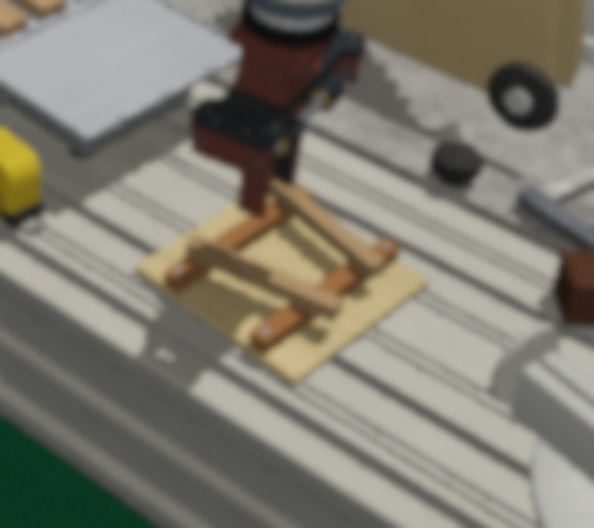

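```bash
python3 -m inch '[{"tx":0.17,"ty":0.2,"tz":5,"ax":0,"ay":0,"az":0,"jaw":0.5},{"tx":0,"ty":0,"tz":4.6,"ax":0,"ay":0,"az":0,"jaw":0.5},{"tx":0,"ty":0,"tz":0,"ax":0,"ay":0,"az":0,"jaw":0},{"tx":0,"ty":0,"tz":0,"ax":0,"ay":0,"az":0,"jaw":0},{"tx":0,"ty":0,"tz":0,"ax":0,"ay":0,"az":0,"jaw":0},{"tx":0,"ty":0,"tz":0,"ax":0,"ay":0,"az":0,"jaw":0},{"tx":0,"ty":0,"tz":0,"ax":0,"ay":0,"az":0,"jaw":0},{"tx":0,"ty":0,"tz":-5,"ax":0,"ay":0,"az":0,"jaw":0},{"tx":0,"ty":0,"tz":-5,"ax":0,"ay":0,"az":0,"jaw":0},{"tx":0,"ty":0,"tz":-4,"ax":0,"ay":0,"az":0,"jaw":0},{"tx":0,"ty":0,"tz":0,"ax":0,"ay":0,"az":0,"jaw":0}]'; python3 -c "
from h import *
go(450,-69,-6)
look(['narrow1'])"
```

```text
t: 5.12
ee_pos: [405.8, -346.7, 171.1]
orientation: [3.128, 0.218, 0.009]
ft_force: [-0.1, -0.9, -0.2]
width: 15.7
t 5.12 pos [ 405.8 -346.7  171.1] yaw 8.0 q6 -0.87 | turn [ 0.3 -0.4 14. ] then t(cm) [  1.49 -28.08  -0.  ] w 15.7 F [-0.1 -0.9 -0.2]
top narrow1 0.8 [473. 243.] [ 498.8 -327.5   39.7   16.5  110.7  -15.5]
top narrow1 0.54 [485. 276.] [ 400.6 -308.4  181.1   15.8   71.9    8.3]
scene narrow1 0.52 [411. 287.] [ 398.5 -344.5  175.8   26.6  142.2    8. ]
scene narrow1 0.51 [421. 309.] [ 490.9 -343.6   38.6   23.2  142.   -15.9]
```

```bash
python3 -m inch '[{"tx":0,"ty":0,"tz":0,"ax":0,"ay":0,"az":7,"jaw":0},{"tx":0,"ty":0,"tz":0,"ax":0,"ay":0,"az":7,"jaw":0},{"tx":0.3,"ty":-5.6,"tz":0,"ax":0,"ay":0,"az":0,"jaw":0},{"tx":0.3,"ty":-5.6,"tz":0,"ax":0,"ay":0,"az":0,"jaw":0},{"tx":0.3,"ty":-5.6,"tz":0,"ax":0,"ay":0,"az":0,"jaw":0},{"tx":0.3,"ty":-5.6,"tz":0,"ax":0,"ay":0,"az":0,"jaw":0},{"tx":0.3,"ty":-5.6,"tz":0,"ax":0,"ay":0,"az":0,"jaw":0},{"tx":0,"ty":0,"tz":0,"ax":0,"ay":0,"az":0,"jaw":0},{"tx":0,"ty":0,"tz":0,"ax":0,"ay":0,"az":0,"jaw":0},{"tx":0,"ty":0,"tz":0,"ax":0,"ay":0,"az":0,"jaw":0}]'; python3 -c "
from h import *
go(450,-69,-6,71)
look(['narrow1'])"
```

```text
t: 6.58
ee_pos: [447.9, -69.2, 166.2]
orientation: [-3.137, 0.168, 0.001]
ft_force: [-0.1, -0.4, 0.1]
width: 16.1
t 6.58 pos [447.9 -69.2 166.2] yaw -6.1 q6 -0.07 | turn [ 0.   0.1 -0.1] then t(cm) [ 0.21 -0.04  9.52] w 16.1 F [-0.1 -0.4  0.1]
top narrow1 0.51 [362. 258.] [453.5 -12.2 176.9  15.4  30.6  -8.1]
scene narrow1 0.73 [419. 309.] [ 491.2 -344.7   38.2   23.6  142.   -15.3]
scene narrow1 0.48 [341. 242.] [442.8 -73.9 174.9  24.6 141.8  -6.8]
```

```bash
python3 -m inch '[{"tx":0.2,"ty":0,"tz":4.5,"ax":0,"ay":0,"az":0,"jaw":0},{"tx":0,"ty":0,"tz":3.5,"ax":0,"ay":0,"az":0,"jaw":0},{"tx":0,"ty":0,"tz":1.25,"ax":0,"ay":0,"az":0,"jaw":0},{"tx":0,"ty":0,"tz":0,"ax":0,"ay":0,"az":0,"jaw":0},{"tx":0,"ty":0,"tz":0,"ax":0,"ay":0,"az":0,"jaw":0.4},{"tx":0,"ty":0,"tz":0,"ax":0,"ay":0,"az":0,"jaw":0.4},{"tx":0,"ty":0,"tz":0,"ax":0,"ay":0,"az":0,"jaw":0.4},{"tx":0,"ty":0,"tz":-2,"ax":0,"ay":0,"az":0,"jaw":0.4},{"tx":0,"ty":0,"tz":-5,"ax":0,"ay":0,"az":0,"jaw":0.4},{"tx":0,"ty":0,"tz":0,"ax":0,"ay":0,"az":0,"jaw":0.5},{"tx":0,"ty":0,"tz":0,"ax":0,"ay":0,"az":0,"jaw":0.5}]'; python3 -c "
from h import *
go(460,112,-6.5,58)
look(['narrow1'])"
```

```text
t: 8.15
ee_pos: [450.0, -68.3, 144.2]
orientation: [3.137, -0.165, 0.001]
ft_force: [-0.7, -0.6, -0.1]
width: 43.9
t 8.15 pos [450.  -68.3 144.2] yaw -6.0 q6 -0.07 | turn [ 0.  -0.   0.5] then t(cm) [ -1.05 -18.03   8.62] w 43.9 F [-0.7 -0.6 -0.1]
top narrow1 0.56 [361. 262.] [455.3 -14.8  84.9  16.2  35.8  -6.5]
top narrow1 0.54 [477. 243.] [ 495.7 -341.2   39.5   16.8  139.   -15.6]
scene narrow1 0.7 [416. 309.] [ 491.5 -344.6   37.8   23.9  144.9  -16. ]
scene narrow1 0.52 [337. 265.] [444.1 -70.6  84.4  23.3 139.   -5.1]
```

```bash
python3 -m inch '[{"tx":-0.38,"ty":-6,"tz":0,"ax":0,"ay":0,"az":0.5,"jaw":0.5},{"tx":-0.38,"ty":-6,"tz":0,"ax":0,"ay":0,"az":0,"jaw":0.5},{"tx":-0.38,"ty":-6,"tz":0,"ax":0,"ay":0,"az":0,"jaw":0.5},{"tx":0,"ty":0,"tz":4,"ax":0,"ay":0,"az":0,"jaw":0.5},{"tx":0,"ty":0,"tz":0,"ax":0,"ay":0,"az":0,"jaw":0.5},{"tx":0,"ty":0,"tz":0,"ax":0,"ay":0,"az":0,"jaw":0.5}]'; python3 -c "
from h import *
go(459,112,-6.5,60)
im,d,W=cloud('scene'); save(im[190:310,250:410],'pics/v4.png')
import cv2
cv2.imwrite('pics/v4.png',cv2.resize(cv2.imread('pics/v4.png'),None,fx=4.5,fy=4.5,interpolation=cv2.INTER_CUBIC))
"
```

```text
t: 9.1
ee_pos: [458.7, 111.3, 104.3]
orientation: [3.136, -0.18, -0.002]
ft_force: [0.2, -0.4, 0.1]
width: 43.9
t 9.1 pos [458.7 111.3 104.3] yaw -6.6 q6 0.33 | turn [ 0.   0.1 -0.1] then t(cm) [ 0.03 -0.07  4.43] w 43.9 F [ 0.2 -0.4  0.1]
```

View pics/v4.png

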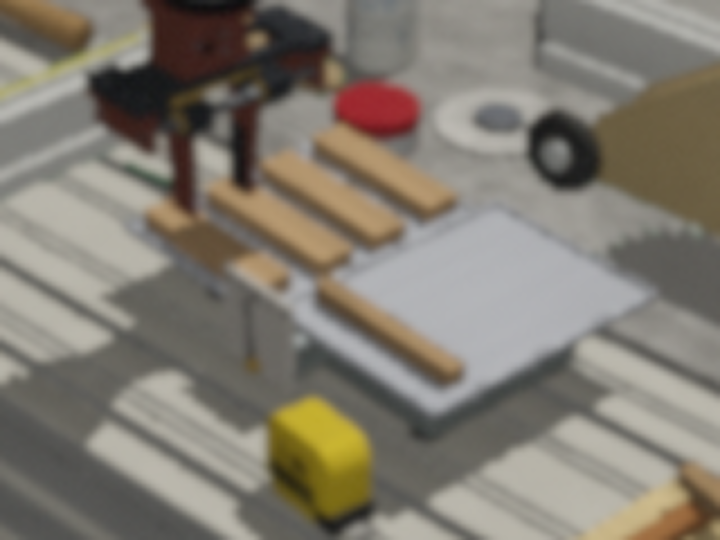

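```bash
python3 -m inch '[{"tx":0,"ty":0,"tz":3,"ax":0,"ay":0,"az":0,"jaw":0.5},{"tx":0,"ty":0,"tz":1.5,"ax":0,"ay":0,"az":0,"jaw":0.5},{"tx":0,"ty":0,"tz":0,"ax":0,"ay":0,"az":0,"jaw":0},{"tx":0,"ty":0,"tz":0,"ax":0,"ay":0,"az":0,"jaw":0},{"tx":0,"ty":0,"tz":0,"ax":0,"ay":0,"az":0,"jaw":0},{"tx":0,"ty":0,"tz":0,"ax":0,"ay":0,"az":0,"jaw":0},{"tx":0,"ty":0,"tz":-5,"ax":0,"ay":0,"az":0,"jaw":0},{"tx":0,"ty":0,"tz":-5,"ax":0,"ay":0,"az":0,"jaw":0},{"tx":0,"ty":0,"tz":0,"ax":0,"ay":0,"az":0,"jaw":0},{"tx":0,"ty":0,"tz":0,"ax":0,"ay":0,"az":0,"jaw":0}]'; python3 -c "
from h import *
go(560,-81,-6)
look(['wide1'],['scene'])
"
```

```text
t: 10.4
ee_pos: [458.4, 111.8, 158.9]
orientation: [3.136, -0.179, -0.0]
ft_force: [0.5, -0.5, -0.7]
width: 31.8
t 10.4 pos [458.4 111.8 158.9] yaw -6.5 q6 0.33 | turn [ 0.   0.  -0.5] then t(cm) [12.12 18.11  0.  ] w 31.8 F [ 0.5 -0.5 -0.7]
scene wide1 0.84 [322. 236.] [565.3  91.   66.6  40.4 139.7  -7.2]
scene wide1 0.64 [335. 231.] [621.9  91.7  66.7  41.5 147.7  -7.2]
scene wide1 0.62 [217. 214.] [465.1 557.4  14.1  39.9  97.9 -71.5]
scene wide1 0.6 [310. 240.] [511.9  99.2  67.5  39.  148.2  -7.6]
scene wide1 0.48 [303. 219.] [452.9 108.1 165.8  41.4 148.9  -7.2]
```

```bash
python3 -m inch '[{"tx":3.03,"ty":4.53,"tz":0,"ax":0,"ay":0,"az":-0.5,"jaw":0},{"tx":3.03,"ty":4.53,"tz":0,"ax":0,"ay":0,"az":0,"jaw":0},{"tx":3.03,"ty":4.53,"tz":0,"ax":0,"ay":0,"az":0,"jaw":0},{"tx":3.03,"ty":4.53,"tz":0,"ax":0,"ay":0,"az":0,"jaw":0},{"tx":0,"ty":0,"tz":0,"ax":0,"ay":0,"az":0,"jaw":0},{"tx":0,"ty":0,"tz":4,"ax":0,"ay":0,"az":0,"jaw":0},{"tx":0,"ty":0,"tz":3,"ax":0,"ay":0,"az":0,"jaw":0},{"tx":0,"ty":0,"tz":0,"ax":0,"ay":0,"az":0,"jaw":0},{"tx":0,"ty":0,"tz":0,"ax":0,"ay":0,"az":0,"jaw":0}]'; python3 -c "
from h import *
go(560,-81,-6,78.5)
look(['wide1'],['scene'])
"
```

```text
t: 11.62
ee_pos: [559.8, -80.7, 89.4]
orientation: [-3.137, 0.164, 0.001]
ft_force: [1.1, -0.2, -0.2]
width: 31.4
t 11.62 pos [559.8 -80.7  89.4] yaw -6.0 q6 -0.06 | turn [-0.  0.  0.] then t(cm) [0.03 0.03 1.09] w 31.4 F [ 1.1 -0.2 -0.2]
scene wide1 0.73 [315. 241.] [511.5  98.6  66.9  40.6 150.3  -7.8]
scene wide1 0.69 [368. 249.] [554.8 -83.4  96.8  41.2 144.7  -7.8]
scene wide1 0.62 [323. 237.] [565.5  93.2  66.9  39.1 142.2  -8.8]
scene wide1 0.46 [329. 226.] [622.7 105.5  67.   40.5 111.9  -7.2]
```

```bash
python3 -m inch '[{"tx":0,"ty":0,"tz":1,"ax":0,"ay":0,"az":0,"jaw":0},{"tx":0,"ty":0,"tz":0,"ax":0,"ay":0,"az":0,"jaw":0},{"tx":0,"ty":0,"tz":0,"ax":0,"ay":0,"az":0,"jaw":0.5},{"tx":0,"ty":0,"tz":0,"ax":0,"ay":0,"az":0,"jaw":0.5},{"tx":0,"ty":0,"tz":0,"ax":0,"ay":0,"az":0,"jaw":0.5},{"tx":0,"ty":0,"tz":-3,"ax":0,"ay":0,"az":0,"jaw":0.5},{"tx":0,"ty":0,"tz":-3,"ax":0,"ay":0,"az":0,"jaw":0.5},{"tx":0,"ty":0,"tz":0,"ax":0,"ay":0,"az":0,"jaw":0.5},{"tx":0,"ty":0,"tz":0,"ax":0,"ay":0,"az":0,"jaw":0.5}]'; python3 -c "
from h import *
go(514,103,-6.5,58)
look(['wide1'],['top'])
"
```

```text
t: 12.85
ee_pos: [559.5, -81.3, 138.7]
orientation: [-3.137, 0.165, 0.001]
ft_force: [1.3, -0.4, -0.1]
width: 43.5
t 12.85 pos [559.5 -81.3 138.7] yaw -6.0 q6 -0.06 | turn [-0.   0.   0.5] then t(cm) [ -6.6  -17.8    8.07] w 43.5 F [ 1.3 -0.4 -0.1]
top wide1 0.81 [316. 220.] [570.6  98.   67.5  32.9 139.2  -7.1]
top wide1 0.75 [318. 241.] [516.2 103.8  67.5  32.6 139.5  -5.9]
top wide1 0.66 [317. 200.] [628.6  96.3  67.5  33.7 139.6  -6.7]
top wide1 0.56 [158. 270.] [446.  555.   14.3  34.3 140.1 -71.3]
top wide1 0.45 [366. 217.] [563.7 -27.   85.8  32.6  34.9  -2.2]
```

```bash
python3 -m inch '[{"tx":-1.63,"ty":-4.45,"tz":0,"ax":0,"ay":0,"az":0.5,"jaw":0.5},{"tx":-1.63,"ty":-4.45,"tz":0,"ax":0,"ay":0,"az":0,"jaw":0.5},{"tx":-1.63,"ty":-4.45,"tz":0,"ax":0,"ay":0,"az":0,"jaw":0.5},{"tx":-1.63,"ty":-4.45,"tz":0,"ax":0,"ay":0,"az":0,"jaw":0.5},{"tx":0,"ty":0,"tz":4,"ax":0,"ay":0,"az":0,"jaw":0.5},{"tx":0,"ty":0,"tz":0,"ax":0,"ay":0,"az":0,"jaw":0.5},{"tx":0,"ty":0,"tz":2,"ax":0,"ay":0,"az":0,"jaw":0.5},{"tx":0,"ty":0,"tz":2,"ax":0,"ay":0,"az":0,"jaw":0.5}]' | tail -4;  python3 -m inch '[{"tx":0,"ty":0,"tz":0,"ax":0,"ay":0,"az":0,"jaw":0},{"tx":0,"ty":0,"tz":0,"ax":0,"ay":0,"az":0,"jaw":0},{"tx":0,"ty":0,"tz":0,"ax":0,"ay":0,"az":0,"jaw":0},{"tx":0,"ty":0,"tz":0,"ax":0,"ay":0,"az":0,"jaw":0},{"tx":0,"ty":0,"tz":-5,"ax":0,"ay":0,"az":0,"jaw":0},{"tx":0,"ty":0,"tz":-5,"ax":0,"ay":0,"az":0,"jaw":0},{"tx":0,"ty":0,"tz":0,"ax":0,"ay":0,"az":0,"jaw":0},{"tx":0,"ty":0,"tz":0,"ax":0,"ay":0,"az":0,"jaw":0}]'; python3 -c "
from h import *
go(500,-74,-6)
look(['wide1','narrow1','stand_top'])
"
```

```text
ee_pos: [515.6, 102.3, 59.4]
orientation: [-3.136, 0.181, -0.001]
ft_force: [0.7, 0.4, -0.3]
width: 44.0
t: 14.95
ee_pos: [514.5, 102.8, 158.9]
orientation: [3.136, -0.179, -0.0]
ft_force: [0.7, 0.1, -1.2]
width: 31.8
t 14.95 pos [514.5 102.8 158.9] yaw -6.5 q6 0.29 | turn [ 0.   0.  -0.5] then t(cm) [ 0.41 17.73  0.  ] w 31.8 F [ 0.7  0.1 -1.2]
top wide1 0.68 [335. 241.] [505.1  58.1 167.6  20.2  30.1  -1.8]
top wide1 0.62 [385. 219.] [558.7 -78.7  83.7  33.3 139.9  -5.9]
top wide1 0.61 [156. 269.] [445.8 554.5  14.2  33.5 139.4 -71.3]
top wide1 0.44 [299. 194.] [642.2 150.5  70.1  19.5  27.4  -1.5]
top narrow1 0.86 [482. 243.] [ 495.6 -341.3   39.2   17.2  137.8  -15.4]
top narrow1 0.54 [383. 260.] [449.1 -74.3  83.8  16.2 122.7  -5.8]
top stand_top 0.89 [476. 265.] [ 444.8 -336.3    9.2  178.5  181.1   84.2]
scene wide1 0.84 [363. 252.] [553.8 -83.6  82.8  40.6 142.2  -5.7]
scene wide1 0.79 [314. 220.] [508.5  99.  164.9  42.8 150.3  -5.7]
scene wide1 0.75 [325. 235.] [565.   91.5  68.8  41.6 153.6  -6.9]
scene wide1 0.5 [339. 233.] [622.3  79.3  68.8  41.4 123.7  -6.7]
scene wide1 0.45 [218. 215.] [466.6 557.4  13.4  39.5  96.7 -70.6]
scene narrow1 0.79 [336. 265.] [445.2 -68.2  81.5  25.1 143.6  -5.9]
scene narrow1 0.73 [420. 310.] [ 489.7 -347.2   38.4   21.6  136.8  -14.9]
scene stand_top 0.97 [405. 325.] [ 436.1 -343.     9.1  180.5  185.8   86.1]
```

```bash
python3 -m inch '[{"tx":0.1,"ty":4.43,"tz":0,"ax":0,"ay":0,"az":-0.5,"jaw":0},{"tx":0.1,"ty":4.43,"tz":0,"ax":0,"ay":0,"az":0,"jaw":0},{"tx":0.1,"ty":4.43,"tz":0,"ax":0,"ay":0,"az":0,"jaw":0},{"tx":0.1,"ty":4.43,"tz":0,"ax":0,"ay":0,"az":0,"jaw":0},{"tx":0,"ty":0,"tz":4,"ax":0,"ay":0,"az":0,"jaw":0},{"tx":0,"ty":0,"tz":3,"ax":0,"ay":0,"az":0,"jaw":0},{"tx":0,"ty":0,"tz":0,"ax":0,"ay":0,"az":0,"jaw":0},{"tx":0,"ty":0,"tz":0.7,"ax":0,"ay":0,"az":0,"jaw":0},{"tx":0,"ty":0,"tz":0.7,"ax":0,"ay":0,"az":0,"jaw":0},{"tx":0,"ty":0,"tz":0,"ax":0,"ay":0,"az":0,"jaw":0}]' ;python3 -m inch '[{"tx":0,"ty":0,"tz":0,"ax":0,"ay":0,"az":0,"jaw":0.5},{"tx":0,"ty":0,"tz":0,"ax":0,"ay":0,"az":0,"jaw":0.5},{"tx":0,"ty":0,"tz":0,"ax":0,"ay":0,"az":0,"jaw":0.5},{"tx":0,"ty":0,"tz":-4,"ax":0,"ay":0,"az":0,"jaw":0.5},{"tx":0,"ty":0,"tz":-4,"ax":0,"ay":0,"az":0,"jaw":0.5},{"tx":0,"ty":0,"tz":0,"ax":0,"ay":0,"az":0,"jaw":0.5},{"tx":0,"ty":0,"tz":0,"ax":0,"ay":0,"az":0,"jaw":0.5}]'; python3 -c "
from h import *
go(495,-342,-15.5)
look(['wide1','narrow1'],['top'])
"
```

```text
t: 16.6
ee_pos: [500.1, -73.7, 75.3]
orientation: [3.137, -0.165, 0.0]
ft_force: [0.4, -0.2, -0.9]
width: 31.9
t: 17.48
ee_pos: [499.5, -73.7, 154.8]
orientation: [3.137, -0.165, -0.001]
ft_force: [-0.3, 0.4, -0.2]
width: 44.0
t 17.48 pos [499.5 -73.7 154.8] yaw -6.0 q6 -0.06 | turn [0.  0.  9.5] then t(cm) [ 6.73 25.97  0.  ] w 44.0 F [-0.3  0.4 -0.2]
top wide1 0.93 [156. 270.] [446.2 555.1  13.9  34.3 139.8 -71.4]
top wide1 0.87 [316. 217.] [570.5  98.1  83.1  33.1 139.7  -7.2]
top wide1 0.7 [318. 197.] [628.8  96.7  83.   33.6 138.6  -7.1]
top wide1 0.61 [364. 222.] [564.6 -28.2  70.9  30.2  35.4  -1.8]
top wide1 0.45 [363. 242.] [504.7 -21.8  70.5  29.9  37.9  -1.8]
top narrow1 0.61 [362. 263.] [454.8 -17.2  70.7  16.2  37.6  -2.1]
top narrow1 0.59 [482. 245.] [ 495.7 -341.7   39.3   16.9  140.3  -15.4]
```

```bash
python3 -m inch '[{"tx":0,"ty":0,"tz":0,"ax":0,"ay":0,"az":9.5,"jaw":0.5},{"tx":1.35,"ty":5.19,"tz":0,"ax":0,"ay":0,"az":0,"jaw":0.5},{"tx":1.35,"ty":5.19,"tz":0,"ax":0,"ay":0,"az":0,"jaw":0.5},{"tx":1.35,"ty":5.19,"tz":0,"ax":0,"ay":0,"az":0,"jaw":0.5},{"tx":1.35,"ty":5.19,"tz":0,"ax":0,"ay":0,"az":0,"jaw":0.5},{"tx":1.35,"ty":5.19,"tz":0,"ax":0,"ay":0,"az":0,"jaw":0.5},{"tx":0,"ty":0,"tz":5,"ax":0,"ay":0,"az":0,"jaw":0.5},{"tx":0,"ty":0,"tz":3,"ax":0,"ay":0,"az":0,"jaw":0.5},{"tx":0,"ty":0,"tz":0,"ax":0,"ay":0,"az":0,"jaw":0.5},{"tx":0,"ty":0,"tz":0,"ax":0,"ay":0,"az":0,"jaw":0.5}]'; python3 -c "
from h import *
go(495,-342,-15.5,26)
look(['narrow1'],['scene'])
"
```

```text
t: 18.88
ee_pos: [495.8, -342.0, 75.5]
orientation: [3.113, -0.424, 0.0]
ft_force: [0.1, -0.6, -0.2]
width: 44.2
t 18.88 pos [ 495.8 -342.    75.5] yaw -15.5 q6 -0.35 | turn [ 0. -0. -0.] then t(cm) [-0.08  0.03  4.95] w 44.2 F [ 0.1 -0.6 -0.2]
scene narrow1 0.83 [419. 311.] [ 491.1 -346.1   38.4   22.6  139.9  -14.6]
scene narrow1 0.51 [338. 267.] [445.2 -70.6  68.4  24.7 146.8  -6.1]
```

```bash
python3 -m inch '[{"tx":0,"ty":0,"tz":3,"ax":0,"ay":0,"az":0,"jaw":0.5},{"tx":0,"ty":0,"tz":2,"ax":0,"ay":0,"az":0,"jaw":0.5},{"tx":0,"ty":0,"tz":0,"ax":0,"ay":0,"az":0,"jaw":0},{"tx":0,"ty":0,"tz":0,"ax":0,"ay":0,"az":0,"jaw":0},{"tx":0,"ty":0,"tz":0,"ax":0,"ay":0,"az":0,"jaw":0},{"tx":0,"ty":0,"tz":0,"ax":0,"ay":0,"az":0,"jaw":0},{"tx":0,"ty":0,"tz":0,"ax":0,"ay":0,"az":0,"jaw":0},{"tx":0,"ty":0,"tz":-5,"ax":0,"ay":0,"az":0,"jaw":0},{"tx":0,"ty":0,"tz":-5,"ax":0,"ay":0,"az":0,"jaw":0},{"tx":0,"ty":0,"tz":-4,"ax":0,"ay":0,"az":0,"jaw":0},{"tx":0,"ty":0,"tz":0,"ax":0,"ay":0,"az":0,"jaw":0},{"tx":0,"ty":0,"tz":0,"ax":0,"ay":0,"az":0,"jaw":0}]'; python3 -c "
from h import *
go(514,105,-6.3)
look(['narrow1'],['scene'])
"
```

```text
t: 20.48
ee_pos: [494.9, -341.5, 164.5]
orientation: [-3.112, 0.424, 0.001]
ft_force: [-0.4, -0.5, -0.0]
width: 15.7
t 20.48 pos [ 494.9 -341.5  164.5] yaw -15.5 q6 -0.35 | turn [-0.   0.1 -9.2] then t(cm) [ -3.   -44.59  -0.  ] w 15.7 F [-0.4 -0.5 -0. ]
scene narrow1 0.7 [432. 275.] [ 486.5 -352.   176.    21.6  127.8  -14.3]
scene narrow1 0.57 [337. 268.] [444.5 -69.8  68.9  25.9 144.8  -6. ]
```

```bash
python3 -m inch '[{"tx":0,"ty":0,"tz":0,"ax":0,"ay":0,"az":-9.2,"jaw":0},{"tx":-0.37,"ty":-5.57,"tz":0,"ax":0,"ay":0,"az":0,"jaw":0},{"tx":-0.37,"ty":-5.57,"tz":0,"ax":0,"ay":0,"az":0,"jaw":0},{"tx":-0.37,"ty":-5.57,"tz":0,"ax":0,"ay":0,"az":0,"jaw":0},{"tx":-0.37,"ty":-5.57,"tz":0,"ax":0,"ay":0,"az":0,"jaw":0},{"tx":-0.37,"ty":-5.57,"tz":0,"ax":0,"ay":0,"az":0,"jaw":0},{"tx":-0.37,"ty":-5.57,"tz":0,"ax":0,"ay":0,"az":0,"jaw":0},{"tx":-0.37,"ty":-5.57,"tz":0,"ax":0,"ay":0,"az":0,"jaw":0},{"tx":-0.4,"ty":-5.6,"tz":0,"ax":0,"ay":0,"az":0,"jaw":0},{"tx":0,"ty":0,"tz":4,"ax":0,"ay":0,"az":0,"jaw":0},{"tx":0,"ty":0,"tz":3,"ax":0,"ay":0,"az":0,"jaw":0},{"tx":0,"ty":0,"tz":0,"ax":0,"ay":0,"az":0,"jaw":0}]'; python3 -c "
from h import *
go(514,105,-6.3,68)
look(['narrow1'],['scene'])
"
```

```text
t: 22.08
ee_pos: [512.2, 104.4, 92.2]
orientation: [3.135, -0.173, -0.011]
ft_force: [0.4, 0.4, -0.5]
width: 15.8
t 22.07 pos [512.2 104.4  92.2] yaw -6.3 q6 0.29 | turn [0.1 0.4 0. ] then t(cm) [ 0.17 -0.08  2.42] w 15.8 F [ 0.4  0.4 -0.5]
scene narrow1 0.81 [337. 270.] [444.1 -68.9  69.2  27.  143.4  -6. ]
scene narrow1 0.65 [458. 290.] [ 667.1 -377.    26.8   48.8   49.4   63.7]
scene narrow1 0.6 [317. 233.] [506.9  93.9 103.9  28.5 139.4  -3.5]
```

```bash
python3 -m inch '[{"tx":0,"ty":0,"tz":1.5,"ax":0,"ay":0,"az":0,"jaw":0},{"tx":0,"ty":0,"tz":1,"ax":0,"ay":0,"az":0,"jaw":0},{"tx":0,"ty":0,"tz":0,"ax":0,"ay":0,"az":0,"jaw":0},{"tx":0,"ty":0,"tz":0,"ax":0,"ay":0,"az":0,"jaw":0.4},{"tx":0,"ty":0,"tz":0,"ax":0,"ay":0,"az":0,"jaw":0.4},{"tx":0,"ty":0,"tz":0,"ax":0,"ay":0,"az":0,"jaw":0.4},{"tx":0,"ty":0,"tz":-4,"ax":0,"ay":0,"az":0,"jaw":0.4},{"tx":0,"ty":0,"tz":-5,"ax":0,"ay":0,"az":0,"jaw":0.4},{"tx":0,"ty":0,"tz":0,"ax":0,"ay":0,"az":0,"jaw":0.4},{"tx":0,"ty":0,"tz":0,"ax":0,"ay":0,"az":0,"jaw":0.4}]' ;python3 -m inch '[{"tx":0,"ty":6,"tz":0,"ax":0,"ay":0,"az":0,"jaw":0.5},{"tx":0,"ty":6,"tz":0,"ax":0,"ay":0,"az":0,"jaw":0.5},{"tx":0,"ty":6,"tz":0,"ax":0,"ay":0,"az":0,"jaw":0.5},{"tx":0,"ty":0,"tz":0,"ax":0,"ay":0,"az":0,"jaw":0.5},{"tx":0,"ty":0,"tz":0,"ax":0,"ay":0,"az":0,"jaw":0.5},{"tx":0,"ty":0,"tz":0,"ax":0,"ay":0,"az":0,"jaw":0.5},{"tx":0,"ty":0,"tz":0,"ax":0,"ay":0,"az":0,"jaw":0.5},{"tx":0,"ty":0,"tz":0,"ax":0,"ay":0,"az":0,"jaw":0.5},{"tx":0,"ty":0,"tz":0,"ax":0,"ay":0,"az":0,"jaw":0.5},{"tx":0,"ty":0,"tz":0,"ax":0,"ay":0,"az":0,"jaw":0.5}]'; python3 -c "
from h import *
go(514,105,-6.3)
look(['wide1','narrow1','stand_top'])
im=cv2.imread('pics/last_scene.png')
cv2.imwrite('pics/v5.png',cv2.resize(im[190:310,250:410],None,fx=4.5,fy=4.5,interpolation=cv2.INTER_CUBIC))
"
```

```text
t: 23.42
ee_pos: [514.6, 104.5, 159.9]
orientation: [-3.137, 0.173, 0.0]
ft_force: [-0.5, 0.0, -1.2]
width: 35.3
t: 24.68
ee_pos: [495.1, -74.2, 160.2]
orientation: [3.137, -0.173, 0.0]
ft_force: [-0.2, -0.5, -0.5]
width: 43.9
t 24.68 pos [495.1 -74.2 160.2] yaw -6.3 q6 -0.06 | turn [ 0. -0. -0.] then t(cm) [ -0.09 -18.02  -0.  ] w 43.9 F [-0.2 -0.5 -0.5]
top wide1 0.93 [155. 271.] [445.6 554.7  14.7  34.2 138.  -71.4]
top wide1 0.75 [317. 221.] [570.8  98.2  76.5  32.6 138.8  -7.4]
top wide1 0.71 [321. 196.] [628.5  96.5  76.2  33.7 139.2  -6.8]
top wide1 0.63 [364. 217.] [564.4 -28.6  77.1  32.1  38.3  -7.6]
top wide1 0.44 [365. 241.] [505.2 -21.3  77.1  32.4  37.6  -2.3]
top narrow1 0.87 [321. 238.] [514.  102.3  75.9  16.4 135.4  -6.2]
top narrow1 0.57 [361. 261.] [455.2 -16.4  76.9  15.6  37.9  -6.5]
top narrow1 0.36 [364. 220.] [564.1 -28.3  77.1  31.5  38.1  -9. ]
scene wide1 0.95 [361. 250.] [554.5 -83.2  76.4  41.5 147.   -8.1]
scene wide1 0.9 [348. 261.] [495.1 -75.4  76.2  39.5 145.2  -5.4]
scene wide1 0.49 [221. 215.] [468.3 559.1  14.5  39.7  90.5 -74.5]
scene narrow1 0.78 [312. 240.] [508.6  97.1  74.3  26.4 141.9  -6.4]
scene narrow1 0.74 [336. 266.] [443.5 -70.1  75.8  24.4 143.3  -6.8]
scene stand_top 0.79 [408. 326.] [ 440.  -342.1    9.2  181.1  187.7   84.9]
scene stand_top 0.39 [459. 290.] [ 665.9 -380.    27.7   47.5   49.6  -46.1]
```

View pics/v5.png

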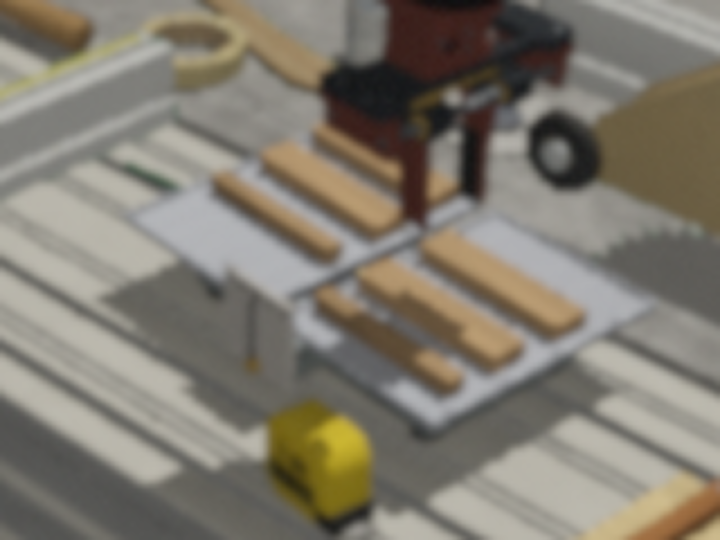

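```bash
python3 -m inch '[{"tx":-0.05,"ty":-5.97,"tz":0,"ax":0,"ay":0,"az":0,"jaw":0.4},{"tx":-0.05,"ty":-5.97,"tz":0,"ax":0,"ay":0,"az":0,"jaw":0.4},{"tx":0,"ty":-5.97,"tz":0,"ax":0,"ay":0,"az":0,"jaw":0.4},{"tx":0,"ty":0,"tz":5,"ax":0,"ay":0,"az":0,"jaw":0.4},{"tx":0,"ty":0,"tz":2,"ax":0,"ay":0,"az":0,"jaw":0.4},{"tx":0,"ty":0,"tz":2.5,"ax":0,"ay":0,"az":0,"jaw":0.4},{"tx":0,"ty":0,"tz":0,"ax":0,"ay":0,"az":0,"jaw":0.4},{"tx":0,"ty":0,"tz":0,"ax":0,"ay":0,"az":0,"jaw":0.4}]';python3 -m inch '[{"tx":0,"ty":0,"tz":0,"ax":0,"ay":0,"az":0,"jaw":0},{"tx":0,"ty":0,"tz":0,"ax":0,"ay":0,"az":0,"jaw":0},{"tx":0,"ty":0,"tz":0,"ax":0,"ay":0,"az":0,"jaw":0},{"tx":0,"ty":0,"tz":0,"ax":0,"ay":0,"az":0,"jaw":0},{"tx":0,"ty":0,"tz":-5,"ax":0,"ay":0,"az":0,"jaw":0},{"tx":0,"ty":0,"tz":-5,"ax":0,"ay":0,"az":0,"jaw":0},{"tx":0,"ty":0,"tz":0,"ax":0,"ay":0,"az":0,"jaw":0},{"tx":0,"ty":0,"tz":0,"ax":0,"ay":0,"az":0,"jaw":0}]'; python3 -c "
from h import *
look(['narrow1','stand_top'])
go(443,-338,-5.5)
"
```

```text
t: 26.08
ee_pos: [514.2, 103.8, 65.8]
orientation: [-3.137, 0.174, -0.001]
ft_force: [0.4, 0.8, 0.2]
width: 35.2
t: 27.08
ee_pos: [513.3, 103.7, 164.7]
orientation: [3.137, -0.173, -0.001]
ft_force: [-0.7, 0.4, -1.3]
width: 15.7
top narrow1 0.58 [382. 264.] [449.2 -72.   69.5  16.3 126.9  -6. ]
top narrow1 0.46 [334. 239.] [505.7  59.5 174.1  12.6  22.5  -1.8]
top stand_top 0.85 [475. 261.] [ 444.2 -336.5    9.3  179.   179.8   84.7]
top stand_top 0.44 [385. 230.] [525.1 -76.7  54.3 164.4 222.2  83.9]
scene narrow1 0.59 [314. 217.] [507.6 100.5 171.1  25.3 146.5  -6.6]
scene stand_top 0.9 [407. 322.] [ 439.7 -342.5    9.1  182.2  188.5   84.8]
t 27.38 pos [513.2 103.7 164.1] yaw -6.3 q6 0.29 | turn [ 0.   0.1 -0.8] then t(cm) [-2.76 44.64  0.  ] w 15.8 F [ 0.2 -0.2  0.4]
```

```bash
python3 -m inch '[{"tx":-0.34,"ty":5.58,"tz":0,"ax":0,"ay":0,"az":-0.8,"jaw":0},{"tx":-0.34,"ty":5.58,"tz":0,"ax":0,"ay":0,"az":0,"jaw":0},{"tx":-0.34,"ty":5.58,"tz":0,"ax":0,"ay":0,"az":0,"jaw":0},{"tx":-0.34,"ty":5.58,"tz":0,"ax":0,"ay":0,"az":0,"jaw":0},{"tx":-0.34,"ty":5.58,"tz":0,"ax":0,"ay":0,"az":0,"jaw":0},{"tx":-0.34,"ty":5.58,"tz":0,"ax":0,"ay":0,"az":0,"jaw":0},{"tx":-0.34,"ty":5.58,"tz":0,"ax":0,"ay":0,"az":0,"jaw":0},{"tx":-0.34,"ty":5.58,"tz":0,"ax":0,"ay":0,"az":0,"jaw":0},{"tx":0,"ty":0,"tz":5,"ax":0,"ay":0,"az":0,"jaw":0},{"tx":0,"ty":0,"tz":4,"ax":0,"ay":0,"az":0,"jaw":0},{"tx":0,"ty":0,"tz":0,"ax":0,"ay":0,"az":0,"jaw":0},{"tx":0,"ty":0,"tz":0,"ax":0,"ay":0,"az":0,"jaw":0}]'; python3 -c "
from h import *
look(['narrow1','stand_top'])
go(443,-338,-5.5,28.5)
"
```

```text
t: 28.88
ee_pos: [443.6, -338.0, 76.0]
orientation: [3.138, -0.151, 0.001]
ft_force: [-0.3, -0.3, -0.1]
width: 15.6
top narrow1 0.8 [381. 265.] [449.8 -66.6  70.2  16.4 137.6  -6. ]
top narrow1 0.67 [469. 261.] [ 447.  -298.2   85.1   16.5   66.    -5.3]
top stand_top 0.57 [459. 257.] [ 446.  -314.7    9.   135.4  178.4   84.4]
scene narrow1 0.67 [336. 268.] [445.9 -69.8  67.8  23.5 145.1  -6.1]
scene narrow1 0.54 [418. 309.] [ 439.  -344.8   83.7   24.3  132.9   -5.4]
scene narrow1 0.4 [349. 263.] [494.2 -74.1  69.8  41.2 143.7  -5.4]
scene stand_top 0.76 [405. 324.] [ 438.5 -342.1    9.   181.2  184.1   84.5]
t 29.18 pos [ 443.6 -338.1   76.4] yaw -5.5 q6 -0.58 | turn [ 0.1 -0.1 -0. ] then t(cm) [-0.07 -0.    4.79] w 15.8 F [ 0.3 -0.7 -0.1]
```

```bash
python3 -m inch '[{"tx":0,"ty":0,"tz":3,"ax":0,"ay":0,"az":0,"jaw":0},{"tx":0,"ty":0,"tz":1.7,"ax":0,"ay":0,"az":0,"jaw":0},{"tx":0,"ty":0,"tz":0,"ax":0,"ay":0,"az":0,"jaw":0},{"tx":0,"ty":0,"tz":0,"ax":0,"ay":0,"az":0,"jaw":0.4},{"tx":0,"ty":0,"tz":0,"ax":0,"ay":0,"az":0,"jaw":0.4},{"tx":0,"ty":0,"tz":0,"ax":0,"ay":0,"az":0,"jaw":0.4},{"tx":0,"ty":0,"tz":-5,"ax":0,"ay":0,"az":0,"jaw":0.4},{"tx":0,"ty":0,"tz":-5,"ax":0,"ay":0,"az":0,"jaw":0.4},{"tx":0,"ty":0,"tz":-3,"ax":0,"ay":0,"az":0,"jaw":0.5},{"tx":0,"ty":0,"tz":0,"ax":0,"ay":0,"az":0,"jaw":0.5}]'; python3 -c "
from h import *
look(['wide1','narrow1','stand_top'])
go(570,97,-7)
"
```

```text
t: 30.42
ee_pos: [444.3, -338.8, 160.8]
orientation: [3.135, -0.151, 0.007]
ft_force: [0.2, -0.5, -0.4]
width: 43.8
top wide1 0.8 [158. 270.] [446.  554.9  14.4  33.7 140.3 -71.7]
top wide1 0.79 [318. 200.] [628.9  96.6  83.2  33.3 138.8  -6.7]
top wide1 0.64 [318. 217.] [570.7  98.   82.7  32.9 139.4  -7.2]
top wide1 0.63 [382. 245.] [499.8 -70.4  70.7  32.5 135.5  -5.6]
top wide1 0.59 [384. 221.] [558.7 -79.1  70.8  32.8 139.   -5.9]
top narrow1 0.89 [378. 263.] [449.9 -66.6  70.7  16.3 137.6  -5.9]
top narrow1 0.7 [477. 262.] [ 443.8 -322.8   40.    16.1  109.2   -5.1]
top stand_top 0.57 [465. 264.] [ 445.7 -314.9    8.8  136.7  180.    85.2]
scene wide1 0.84 [346. 265.] [495.2 -74.2  69.8  39.9 143.9  -4.9]
scene wide1 0.84 [320. 230.] [564.7  94.4  82.4  39.9 146.3  -9.4]
scene wide1 0.75 [362. 254.] [554.2 -83.9  69.8  40.2 144.9  -6.1]
scene wide1 0.55 [336. 227.] [624.4  90.7  82.   38.9 143.7  -6.8]
scene narrow1 0.82 [336. 268.] [445.4 -71.2  69.   23.5 139.   -6.1]
scene narrow1 0.71 [409. 322.] [ 438.3 -339.6   38.1   22.9  139.9   -4.9]
t 30.82 pos [ 442.5 -337.4  157.1] yaw -5.5 q6 -0.58 | turn [-0.1  0.1  1.5] then t(cm) [  7.36 -44.67  -0.  ] w 43.8 F [-0.4  1.  -0.3]
```

```bash
python3 -m inch '[{"tx":0.92,"ty":-5.58,"tz":0,"ax":0,"ay":0,"az":1.5,"jaw":0.5},{"tx":0.92,"ty":-5.58,"tz":0,"ax":0,"ay":0,"az":0,"jaw":0.5},{"tx":0.92,"ty":-5.58,"tz":0,"ax":0,"ay":0,"az":0,"jaw":0.5},{"tx":0.92,"ty":-5.58,"tz":0,"ax":0,"ay":0,"az":0,"jaw":0.5},{"tx":0.92,"ty":-5.58,"tz":0,"ax":0,"ay":0,"az":0,"jaw":0.5},{"tx":0.92,"ty":-5.58,"tz":0,"ax":0,"ay":0,"az":0,"jaw":0.5},{"tx":0.92,"ty":-5.58,"tz":0,"ax":0,"ay":0,"az":0,"jaw":0.5},{"tx":0.92,"ty":-5.6,"tz":0,"ax":0,"ay":0,"az":0,"jaw":0.5},{"tx":0,"ty":0,"tz":5,"ax":0,"ay":0,"az":0,"jaw":0.5},{"tx":0,"ty":0,"tz":0,"ax":0,"ay":0,"az":0,"jaw":0.5},{"tx":0,"ty":0,"tz":0,"ax":0,"ay":0,"az":0,"jaw":0.5},{"tx":0,"ty":0,"tz":0,"ax":0,"ay":0,"az":0,"jaw":0.5}]'; python3 -c "
from h import *
go(570,97,-7,73)
"
```

```text
t: 32.33
ee_pos: [570.2, 96.3, 109.7]
orientation: [-3.135, 0.194, -0.003]
ft_force: [0.0, -0.1, 0.4]
width: 43.7
t 32.33 pos [570.2  96.3 109.7] yaw -7.1 q6 0.27 | turn [-0.  -0.1 -0.1] then t(cm) [-0.03 -0.07  3.67] w 43.7 F [ 0.  -0.1  0.4]
```

```bash
python3 -m inch '[{"tx":0,"ty":0,"tz":2,"ax":0,"ay":0,"az":0,"jaw":0.5},{"tx":0,"ty":0,"tz":1.7,"ax":0,"ay":0,"az":0,"jaw":0.5},{"tx":0,"ty":0,"tz":0,"ax":0,"ay":0,"az":0,"jaw":0},{"tx":0,"ty":0,"tz":0,"ax":0,"ay":0,"az":0,"jaw":0},{"tx":0,"ty":0,"tz":0,"ax":0,"ay":0,"az":0,"jaw":0},{"tx":0,"ty":0,"tz":0,"ax":0,"ay":0,"az":0,"jaw":0},{"tx":0,"ty":0,"tz":-5,"ax":0,"ay":0,"az":0,"jaw":0},{"tx":0,"ty":0,"tz":-4,"ax":0,"ay":0,"az":0,"jaw":0},{"tx":0,"ty":0,"tz":0,"ax":0,"ay":0,"az":0,"jaw":0},{"tx":0,"ty":0,"tz":0,"ax":0,"ay":0,"az":0,"jaw":0}]'; python3 -c "
from h import *
look(['wide1','stand_top'])
go(491,-343,-5.5)
"
```

```text
t: 33.58
ee_pos: [568.7, 96.8, 160.7]
orientation: [3.136, -0.192, -0.001]
ft_force: [-0.6, -0.2, -0.5]
width: 31.7
top wide1 0.88 [388. 244.] [498.9 -81.2  67.6  32.3 120.   -5.5]
top wide1 0.82 [382. 222.] [559.  -79.1  67.9  32.8 139.   -6.2]
top wide1 0.61 [156. 270.] [446.2 555.   14.6  34.2 139.7 -71.4]
top wide1 0.53 [331. 210.] [568.7  90.5 172.7  16.3 108.7   2.9]
top stand_top 0.85 [473. 266.] [ 444.2 -336.8    9.3  179.8  180.1   84.6]
top stand_top 0.68 [393. 297.] [352.5 -95.   63.2  35.7  59.4  -8.8]
scene wide1 0.74 [335. 224.] [622.3  93.5  84.1  41.9 145.7  -4.8]
scene wide1 0.66 [325. 212.] [562.2  93.  170.5  40.2 144.9  -7.1]
scene wide1 0.58 [347. 260.] [494.7 -76.5  67.   40.5 145.7  -3.9]
scene wide1 0.57 [359. 254.] [553.1 -83.7  66.9  38.4 146.3  -6.1]
scene stand_top 0.9 [407. 321.] [ 441.6 -342.3    9.2  181.9  190.9   84.4]
scene stand_top 0.59 [320. 295.] [349.5 -96.5  41.8  45.6  75.7 -15.8]
t 33.88 pos [568.7  96.8 160.2] yaw -7.0 q6 0.27 | turn [ 0.   0.1 -1.5] then t(cm) [-3.52 44.52  0.  ] w 31.5 F [-0.1 -0.5 -0. ]
```

```bash
python3 -m inch '[{"tx":-0.44,"ty":5.56,"tz":0,"ax":0,"ay":0,"az":-1.5,"jaw":0},{"tx":-0.44,"ty":5.56,"tz":0,"ax":0,"ay":0,"az":0,"jaw":0},{"tx":-0.44,"ty":5.56,"tz":0,"ax":0,"ay":0,"az":0,"jaw":0},{"tx":-0.44,"ty":5.56,"tz":0,"ax":0,"ay":0,"az":0,"jaw":0},{"tx":-0.44,"ty":5.56,"tz":0,"ax":0,"ay":0,"az":0,"jaw":0},{"tx":-0.44,"ty":5.56,"tz":0,"ax":0,"ay":0,"az":0,"jaw":0},{"tx":-0.44,"ty":5.56,"tz":0,"ax":0,"ay":0,"az":0,"jaw":0},{"tx":-0.44,"ty":5.56,"tz":0,"ax":0,"ay":0,"az":0,"jaw":0},{"tx":0,"ty":0,"tz":5,"ax":0,"ay":0,"az":0,"jaw":0},{"tx":0,"ty":0,"tz":4,"ax":0,"ay":0,"az":0,"jaw":0},{"tx":0,"ty":0,"tz":0,"ax":0,"ay":0,"az":0,"jaw":0},{"tx":0,"ty":0,"tz":0,"ax":0,"ay":0,"az":0,"jaw":0}]'; python3 -c "
from h import *
look(['wide1','narrow1','stand_top'],['scene'])
go(491,-343,-5.5,30)
"
```

```text
t: 35.38
ee_pos: [490.6, -342.5, 72.0]
orientation: [3.137, -0.151, 0.001]
ft_force: [0.1, -0.4, 0.6]
width: 31.6
scene wide1 0.85 [349. 267.] [493.3 -76.6  67.2  37.6 141.5  -4.8]
scene wide1 0.81 [334. 226.] [624.1  93.5  84.4  43.9 145.6  -5.4]
scene wide1 0.79 [423. 300.] [ 484.7 -342.1   82.6   41.6  141.9   -5.6]
scene wide1 0.65 [364. 250.] [553.2 -82.7  66.9  41.8 144.3  -6.2]
scene narrow1 0.84 [336. 269.] [445.3 -71.1  66.2  22.2 144.9  -7.5]
scene narrow1 0.58 [403. 315.] [ 438.7 -338.7   38.2   23.4  141.9   -5.9]
scene stand_top 0.88 [403. 325.] [ 439.7 -341.9    9.   181.1  188.9   84.7]
t 35.58 pos [ 491.  -342.7   72.9] yaw -5.5 q6 -0.53 | turn [ 0.1 -0.1 -0. ] then t(cm) [0.01 0.03 4.29] w 31.9 F [-0.1 -0.3 -0.7]
```

```bash
python3 -m inch '[{"tx":0,"ty":0,"tz":2.5,"ax":0,"ay":0,"az":0,"jaw":0},{"tx":0,"ty":0,"tz":1.8,"ax":0,"ay":0,"az":0,"jaw":0},{"tx":0,"ty":0,"tz":0,"ax":0,"ay":0,"az":0,"jaw":0},{"tx":0,"ty":0,"tz":0,"ax":0,"ay":0,"az":0,"jaw":0.48},{"tx":0,"ty":0,"tz":0,"ax":0,"ay":0,"az":0,"jaw":0.48},{"tx":0,"ty":0,"tz":0,"ax":0,"ay":0,"az":0,"jaw":0.48},{"tx":0,"ty":0,"tz":-5,"ax":0,"ay":0,"az":0,"jaw":0.48},{"tx":0,"ty":0,"tz":-5,"ax":0,"ay":0,"az":0,"jaw":0.48},{"tx":0,"ty":0,"tz":-4,"ax":0,"ay":0,"az":0,"jaw":0.5},{"tx":0,"ty":0,"tz":0,"ax":0,"ay":0,"az":0,"jaw":0.5},{"tx":0,"ty":0,"tz":0,"ax":0,"ay":0,"az":0,"jaw":0.5}]'; python3 -c "
from h import *
look(['wide1','narrow1','stand_top'],['top'])
go(627,96,-6.7)
"
```

```text
t: 36.95
ee_pos: [489.4, -341.9, 167.6]
orientation: [-3.138, 0.151, 0.001]
ft_force: [0.0, 0.9, -0.3]
width: 43.8
top wide1 0.87 [157. 270.] [445.6 554.2  14.3  34.2 140.  -72.2]
top wide1 0.7 [316. 197.] [628.7  96.4  86.1  32.4 138.5  -7.4]
top wide1 0.69 [380. 221.] [558.9 -79.6  67.9  32.7 137.8  -5.9]
top wide1 0.59 [383. 246.] [499.8 -71.7  67.6  32.4 139.   -5.4]
top narrow1 0.68 [379. 264.] [450.  -65.5  68.1  16.2 134.9  -6.2]
top narrow1 0.48 [472. 260.] [ 444.6 -316.4   38.9   16.2  101.1   -5.4]
top stand_top 0.92 [468. 270.] [ 445.6 -318.6    9.1  143.9  179.6   85.2]
t 37.15 pos [ 489.2 -341.7  166.6] yaw -5.5 q6 -0.53 | turn [-0.1  0.1  1.2] then t(cm) [  8.58 -45.07  -0.  ] w 43.9 F [ 0.5  0.8 -0.7]
```

```bash
python3 -m inch '[{"tx":0,"ty":-5.63,"tz":0,"ax":0,"ay":0,"az":1.2,"jaw":0.5},{"tx":0,"ty":-5.63,"tz":0,"ax":0,"ay":0,"az":0,"jaw":0.5},{"tx":0,"ty":-5.63,"tz":0,"ax":0,"ay":0,"az":0,"jaw":0.5},{"tx":0,"ty":-5.63,"tz":0,"ax":0,"ay":0,"az":0,"jaw":0.5},{"tx":0,"ty":-5.63,"tz":0,"ax":0,"ay":0,"az":0,"jaw":0.5},{"tx":0,"ty":-5.63,"tz":0,"ax":0,"ay":0,"az":0,"jaw":0.5},{"tx":0,"ty":-5.63,"tz":0,"ax":0,"ay":0,"az":0,"jaw":0.5},{"tx":0,"ty":-5.63,"tz":0,"ax":0,"ay":0,"az":0,"jaw":0.5},{"tx":4.29,"ty":0,"tz":0,"ax":0,"ay":0,"az":0,"jaw":0.5},{"tx":4.29,"ty":0,"tz":0,"ax":0,"ay":0,"az":0,"jaw":0.5},{"tx":0,"ty":0,"tz":4,"ax":0,"ay":0,"az":0,"jaw":0.5},{"tx":0,"ty":0,"tz":0,"ax":0,"ay":0,"az":0,"jaw":0.5}]'; python3 -c "
from h import *
look(['wide1','stand_top'],['scene'])
go(627.5,96,-6.8,76)
"
```

```text
t: 38.65
ee_pos: [623.9, 94.7, 124.3]
orientation: [3.135, -0.184, -0.012]
ft_force: [-0.9, 0.5, 0.8]
width: 44.1
scene wide1 0.72 [334. 223.] [624.   91.9  84.4  40.5 147.4  -6.9]
scene wide1 0.71 [348. 265.] [494.2 -76.1  67.1  40.  146.   -6.9]
scene wide1 0.7 [415. 309.] [ 484.9 -341.7   39.    40.   143.1   -5.4]
scene wide1 0.57 [364. 251.] [553.6 -83.   67.1  40.5 144.7  -6.2]
scene stand_top 0.91 [402. 329.] [ 437.5 -341.4    9.   179.5  182.2   -4.7]
scene stand_top 0.36 [316. 235.] [542.7 101.4  70.5 172.  228.3  84. ]
t 38.8 pos [626.6  95.2 128.7] yaw -6.7 q6 0.25 | turn [0.  0.  0.1] then t(cm) [ 0.08 -0.09  5.27] w 44.0 F [ 0.8  0.2 -0.9]
```

```bash
python3 -m inch '[{"tx":0.07,"ty":0,"tz":3,"ax":0,"ay":0,"az":0,"jaw":0.5},{"tx":0,"ty":0,"tz":2.1,"ax":0,"ay":0,"az":0,"jaw":0.5},{"tx":0,"ty":0,"tz":0,"ax":0,"ay":0,"az":0,"jaw":0},{"tx":0,"ty":0,"tz":0,"ax":0,"ay":0,"az":0,"jaw":0},{"tx":0,"ty":0,"tz":0,"ax":0,"ay":0,"az":0,"jaw":0},{"tx":0,"ty":0,"tz":0,"ax":0,"ay":0,"az":0,"jaw":0},{"tx":0,"ty":0,"tz":-4,"ax":0,"ay":0,"az":0,"jaw":0},{"tx":0,"ty":0,"tz":-4,"ax":0,"ay":0,"az":0,"jaw":0},{"tx":-5,"ty":0,"tz":0,"ax":0,"ay":0,"az":0,"jaw":0},{"tx":-5,"ty":0,"tz":0,"ax":0,"ay":0,"az":0,"jaw":0},{"tx":0,"ty":0,"tz":0,"ax":0,"ay":0,"az":0,"jaw":0},{"tx":0,"ty":0,"tz":0,"ax":0,"ay":0,"az":0,"jaw":0}]'; python3 -c "
from h import *
look(['wide1','stand_top'])
go(395,-333,-5.5)
"
```

```text
t: 40.3
ee_pos: [529.2, 107.0, 157.9]
orientation: [-3.136, 0.184, -0.003]
ft_force: [-0.5, 0.1, -0.7]
width: 31.7
top wide1 0.95 [383. 222.] [559.1 -79.2  68.1  32.3 133.5  -5.6]
top wide1 0.86 [383. 245.] [499.7 -71.6  68.1  32.4 138.8  -5.4]
top wide1 0.79 [155. 272.] [445.9 555.   14.4  33.7 140.6 -71.8]
top stand_top 0.9 [473. 271.] [ 444.5 -336.7    9.1  180.2  180.5   84.7]
top stand_top 0.55 [334. 233.] [524.5  61.3 166.2  22.9  27.7  -1.8]
scene wide1 0.92 [417. 311.] [ 484.3 -341.4   38.9   40.3  142.3   -5.4]
scene wide1 0.68 [349. 263.] [494.7 -75.1  67.   39.8 142.9  -5.1]
scene wide1 0.62 [315. 217.] [523.3 102.8 163.8  41.  151.8  -6.6]
scene wide1 0.58 [362. 254.] [553.  -82.8  67.1  39.5 144.7  -6.7]
scene wide1 0.42 [220. 213.] [468.5 558.6  13.4  40.3  91.5 -71.5]
scene stand_top 0.77 [402. 329.] [ 439.5 -342.8    9.   179.4  184.    84.1]
t 40.6 pos [528.8 106.7 157. ] yaw -6.7 q6 0.29 | turn [-0.  -0.  -1.2] then t(cm) [-9.1  45.05  0.  ] w 31.4 F [-0.3  0.1  0.6]
```

```bash
python3 -m inch '[{"tx":-1.14,"ty":5.63,"tz":0,"ax":0,"ay":0,"az":-1.2,"jaw":0},{"tx":-1.14,"ty":5.63,"tz":0,"ax":0,"ay":0,"az":0,"jaw":0},{"tx":-1.14,"ty":5.63,"tz":0,"ax":0,"ay":0,"az":0,"jaw":0},{"tx":-1.14,"ty":5.63,"tz":0,"ax":0,"ay":0,"az":0,"jaw":0},{"tx":-1.14,"ty":5.63,"tz":0,"ax":0,"ay":0,"az":0,"jaw":0},{"tx":-1.14,"ty":5.63,"tz":0,"ax":0,"ay":0,"az":0,"jaw":0},{"tx":-1.14,"ty":5.63,"tz":0,"ax":0,"ay":0,"az":0,"jaw":0},{"tx":-1.14,"ty":5.63,"tz":0,"ax":0,"ay":0,"az":0,"jaw":0},{"tx":0,"ty":0,"tz":5,"ax":0,"ay":0,"az":0,"jaw":0},{"tx":0,"ty":0,"tz":3.5,"ax":0,"ay":0,"az":0,"jaw":0},{"tx":0,"ty":0,"tz":0,"ax":0,"ay":0,"az":0,"jaw":0},{"tx":0,"ty":0,"tz":0,"ax":0,"ay":0,"az":0,"jaw":0}]'; python3 -c "
from h import *
look(['wide1','narrow1','stand_top'],['scene'])
go(395,-333,-5.5,31)
"
```

```text
t: 42.1
ee_pos: [393.5, -332.8, 73.0]
orientation: [3.137, -0.151, 0.001]
ft_force: [0.5, 0.3, -0.3]
width: 31.3
scene wide1 0.96 [418. 312.] [ 483.1 -356.6   39.2   40.1  118.2   -5.5]
scene wide1 0.71 [403. 318.] [ 387.7 -336.    80.2   39.4  136.2   -5.4]
scene wide1 0.56 [365. 255.] [553.7 -82.4  66.6  41.  143.   -4.8]
scene wide1 0.56 [348. 263.] [493.8 -76.4  67.   40.8 145.8  -5.2]
scene narrow1 0.63 [335. 270.] [444.7 -68.8  65.4  25.  145.3  -6.6]
scene narrow1 0.61 [420. 327.] [ 432.  -395.1   38.7   25.4   29.5   -5.9]
scene stand_top 0.63 [404. 330.] [ 440.3 -341.9    8.9  181.8  188.1   85. ]
t 42.3 pos [ 393.7 -332.9   73.6] yaw -5.5 q6 -0.63 | turn [ 0.1 -0.1 -0. ] then t(cm) [0.13 0.   4.26] w 31.7 F [ 0.4 -0.5 -0.7]
```

```bash
python3 -m inch '[{"tx":0,"ty":0,"tz":2.5,"ax":0,"ay":0,"az":0,"jaw":0},{"tx":0,"ty":0,"tz":1.6,"ax":0,"ay":0,"az":0,"jaw":0},{"tx":0,"ty":0,"tz":0,"ax":0,"ay":0,"az":0,"jaw":0},{"tx":0,"ty":0,"tz":0,"ax":0,"ay":0,"az":0,"jaw":0.48},{"tx":0,"ty":0,"tz":0,"ax":0,"ay":0,"az":0,"jaw":0.48},{"tx":0,"ty":0,"tz":0,"ax":0,"ay":0,"az":0,"jaw":0.48},{"tx":0,"ty":0,"tz":-5,"ax":0,"ay":0,"az":0,"jaw":0.48},{"tx":0,"ty":0,"tz":-5,"ax":0,"ay":0,"az":0,"jaw":0.48},{"tx":0,"ty":0,"tz":-4,"ax":0,"ay":0,"az":0,"jaw":0.5},{"tx":0,"ty":0,"tz":0,"ax":0,"ay":0,"az":0,"jaw":0.5},{"tx":0,"ty":0,"tz":0,"ax":0,"ay":0,"az":0,"jaw":0.5}]'; python3 -m inch '[{"tx":1.43,"ty":-5.43,"tz":0,"ax":0,"ay":0,"az":0.5,"jaw":0.5},{"tx":1.43,"ty":-5.43,"tz":0,"ax":0,"ay":0,"az":0,"jaw":0.5},{"tx":1.43,"ty":-5.43,"tz":0,"ax":0,"ay":0,"az":0,"jaw":0.5},{"tx":1.43,"ty":-5.43,"tz":0,"ax":0,"ay":0,"az":0,"jaw":0.5},{"tx":1.43,"ty":-5.43,"tz":0,"ax":0,"ay":0,"az":0,"jaw":0.5},{"tx":0,"ty":0,"tz":0,"ax":0,"ay":0,"az":0,"jaw":0.5},{"tx":0,"ty":0,"tz":0,"ax":0,"ay":0,"az":0,"jaw":0.5}]'; python3 -c "
from h import *
look(['wide1','narrow1','stand_top'])
go(499,-74,-6)
im=cv2.imread('pics/last_scene.png')
cv2.imwrite('pics/v6.png',cv2.resize(im[220:380,320:480],None,fx=3.6,fy=3.6,interpolation=cv2.INTER_CUBIC))
"
```

```text
t: 43.68
ee_pos: [392.4, -332.0, 170.7]
orientation: [-3.138, 0.151, 0.001]
ft_force: [-1.2, 0.1, 0.6]
width: 44.3
t: 44.55
ee_pos: [490.9, -69.6, 169.8]
orientation: [-3.137, 0.164, 0.005]
ft_force: [0.0, 0.0, -0.2]
width: 43.8
top wide1 0.96 [475. 243.] [ 489.5 -338.3   39.7   32.7  139.9   -5.5]
top wide1 0.79 [476. 282.] [ 392.9 -329.1   39.9   32.1  139.5   -5.5]
top wide1 0.68 [364. 219.] [563.6 -28.3  68.1  27.5  29.9  -2.2]
top wide1 0.49 [364. 245.] [505.  -20.6  68.7  29.9  35.3  -1.8]
top narrow1 0.73 [477. 262.] [ 442.7 -335.3   39.6   16.3  139.3   -5.7]
top narrow1 0.66 [360. 262.] [455.  -16.   67.8  16.2  35.   -2.3]
top stand_top 0.6 [475. 258.] [ 443.5 -337.3    9.2  178.8  179.2   84.8]
scene wide1 0.7 [413. 308.] [ 484.9 -341.7   39.1   40.   143.1   -5.4]
scene wide1 0.68 [348. 264.] [494.5 -75.6  66.8  40.7 144.2  -4.8]
scene wide1 0.66 [362. 255.] [553.8 -82.2  67.1  39.5 142.5  -4.6]
scene wide1 0.59 [393. 324.] [ 388.2 -332.4   39.1   39.2  143.3   -5.4]
scene wide1 0.53 [220. 215.] [468.8 553.9  13.8  37.6  90.3 -63.7]
scene narrow1 0.84 [337. 269.] [445.  -68.5  64.9  26.4 145.1  -5.3]
scene narrow1 0.55 [406. 317.] [ 438.7 -339.4   38.    23.2  143.7   -5.5]
scene stand_top 0.74 [413. 327.] [ 440.5 -341.8    8.8  182.3  188.3   85.1]
t 44.95 pos [491.8 -70.4 171.2] yaw -6.1 q6 -0.06 | turn [-0.  -0.  -0.1] then t(cm) [0.75 0.29 0.  ] w 43.9 F [-0.6 -0.4  0.6]
```

View pics/v6.png

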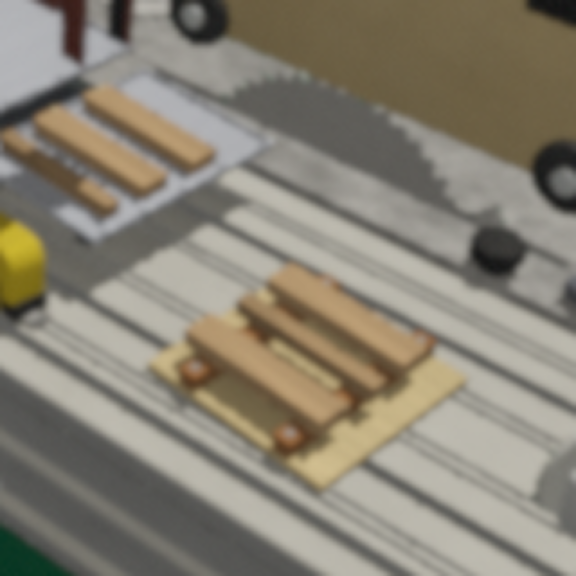

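```bash
python3 -m inch '[{"tx":0.72,"ty":0.29,"tz":4,"ax":0,"ay":0,"az":0,"jaw":0.5},{"tx":0,"ty":0,"tz":4,"ax":0,"ay":0,"az":0,"jaw":0.5},{"tx":0,"ty":0,"tz":2,"ax":0,"ay":0,"az":0,"jaw":0.5},{"tx":0,"ty":0,"tz":1.3,"ax":0,"ay":0,"az":0,"jaw":0.5},{"tx":0,"ty":0,"tz":0,"ax":0,"ay":0,"az":0,"jaw":0.5},{"tx":0,"ty":0,"tz":0,"ax":0,"ay":0,"az":0,"jaw":0},{"tx":0,"ty":0,"tz":0,"ax":0,"ay":0,"az":0,"jaw":0},{"tx":0,"ty":0,"tz":0,"ax":0,"ay":0,"az":0,"jaw":0},{"tx":0,"ty":0,"tz":0,"ax":0,"ay":0,"az":0,"jaw":0}]'; python3 -m inch '[{"tx":0,"ty":0,"tz":-5,"ax":0,"ay":0,"az":0,"jaw":0},{"tx":0,"ty":0,"tz":-5,"ax":0,"ay":0,"az":0,"jaw":0},{"tx":-0.5,"ty":5.5,"tz":-1,"ax":0,"ay":0,"az":0,"jaw":0},{"tx":-0.5,"ty":5.5,"tz":0,"ax":0,"ay":0,"az":0,"jaw":0},{"tx":-0.5,"ty":5.5,"tz":0,"ax":0,"ay":0,"az":0,"jaw":0},{"tx":-0.5,"ty":5.5,"tz":0,"ax":0,"ay":0,"az":0,"jaw":0},{"tx":0,"ty":0,"tz":0,"ax":0,"ay":0,"az":0,"jaw":0},{"tx":0,"ty":0,"tz":0,"ax":0,"ay":0,"az":0,"jaw":0}]'; python3 -c "
from h import *
look(['wide1','narrow1','stand_top'])
go(447.6,-290,84.5)
"
```

```text
t: 46.08
ee_pos: [499.6, -73.4, 59.0]
orientation: [3.137, -0.165, 0.003]
ft_force: [-0.7, 0.6, 6.8]
width: 31.4
t: 47.08
ee_pos: [455.4, -289.4, 167.9]
orientation: [-3.136, 0.166, 0.001]
ft_force: [0.4, 0.8, -0.3]
width: 31.5
top wide1 0.84 [462. 255.] [ 458.7 -249.   176.5   32.4   66.7   -3.6]
top wide1 0.64 [383. 222.] [558.7 -79.   67.7  33.1 138.9  -5.9]
top wide1 0.59 [157. 271.] [445.9 554.7  14.5  34.2 140.5 -71.8]
top wide1 0.58 [460. 241.] [ 499.6 -293.7   40.1   20.3   49.5  -10.6]
top wide1 0.47 [458. 278.] [ 398.4 -281.9   39.5   30.    44.3   -1.7]
top narrow1 0.73 [380. 263.] [449.8 -66.8  67.4  16.4 138.1  -6.1]
top narrow1 0.61 [459. 263.] [ 443.6 -287.4   39.8   10.9   43.9  -10.6]
top stand_top 0.88 [453. 269.] [ 447.9 -286.8    8.9   83.1  181.1   86.8]
top stand_top 0.73 [346. 269.] [432.8  23.8  27.3   7.9  47.4  81.6]
top stand_top 0.36 [458. 242.] [ 499.8 -292.2   40.    19.4   46.8   -1.8]
scene wide1 0.91 [413. 308.] [ 484.4 -342.7   39.    41.2  145.7   -5.4]
scene wide1 0.91 [391. 327.] [ 387.3 -334.2   39.6   36.3  142.4   -5.4]
scene wide1 0.84 [363. 254.] [554.3 -85.7  67.   38.9 140.3  -7.6]
scene wide1 0.79 [402. 271.] [ 451.4 -289.   175.9   42.7  144.1   -6.7]
scene narrow1 0.87 [408. 319.] [ 438.3 -339.    37.9   25.2  142.7   -6.5]
scene narrow1 0.75 [337. 268.] [444.9 -69.9  66.4  22.8 142.9  -5.3]
scene stand_top 0.74 [410. 327.] [ 438.9 -341.7    8.7  182.4  184.4   85.1]
scene stand_top 0.74 [320. 235.] [543.2 101.5  70.4 171.9 228.   83.9]
t 47.48 pos [ 456.1 -289.3  168.2] yaw -6.0 q6 -0.48 | turn [-0.   0.  89.5] then t(cm) [0.15 0.84 0.  ] w 31.8 F [-0.7 -0.  -2. ]
```

```bash
python3 -m inch '[{"tx":0,"ty":0,"tz":0,"ax":0,"ay":0,"az":9.94,"jaw":0},{"tx":0,"ty":0,"tz":0,"ax":0,"ay":0,"az":9.94,"jaw":0},{"tx":0,"ty":0,"tz":0,"ax":0,"ay":0,"az":9.94,"jaw":0},{"tx":0,"ty":0,"tz":0,"ax":0,"ay":0,"az":9.94,"jaw":0},{"tx":0,"ty":0,"tz":0,"ax":0,"ay":0,"az":9.94,"jaw":0},{"tx":0,"ty":0,"tz":0,"ax":0,"ay":0,"az":9.94,"jaw":0},{"tx":0,"ty":0,"tz":0,"ax":0,"ay":0,"az":9.94,"jaw":0},{"tx":0,"ty":0,"tz":0,"ax":0,"ay":0,"az":9.94,"jaw":0},{"tx":0,"ty":0,"tz":0,"ax":0,"ay":0,"az":9.94,"jaw":0},{"tx":0.15,"ty":0.84,"tz":4,"ax":0,"ay":0,"az":0,"jaw":0},{"tx":0,"ty":0,"tz":3,"ax":0,"ay":0,"az":0,"jaw":0},{"tx":0,"ty":0,"tz":0,"ax":0,"ay":0,"az":0,"jaw":0}]'; python3 -c "
from h import *
look(['wide1','stand_top'],['scene'])
go(447.6,-290,84.5,47.5)
"
```

```text
t: 48.98
ee_pos: [446.0, -289.6, 96.5]
orientation: [2.112, -2.324, -0.007]
ft_force: [0.0, 1.3, -0.7]
width: 31.4
scene wide1 0.79 [391. 326.] [ 388.5 -332.5   38.9   39.3  144.1   -5.4]
scene wide1 0.77 [415. 312.] [ 484.2 -343.    39.1   41.5  143.8   -5.4]
scene wide1 0.71 [360. 252.] [554.2 -82.3  66.8  40.5 143.5  -3.7]
scene wide1 0.67 [388. 292.] [ 438.8 -291.8  104.5   38.   141.4   85.2]
scene stand_top 0.64 [413. 327.] [ 440.7 -342.3    8.7  180.6  189.5   84.7]
scene stand_top 0.59 [322. 293.] [351.2 -96.8  41.7  46.1  75.6  -9.6]
t 49.12 pos [ 448.2 -291.1   99.3] yaw -95.5 q6 1.07 | turn [-0.1 -0.   0. ] then t(cm) [-0.1   0.07  5.18] w 31.8 F [-0.7  0.4 -0.2]
```

```bash
python3 -m inch '[{"tx":0,"ty":0,"tz":3.5,"ax":0,"ay":0,"az":0,"jaw":0},{"tx":0,"ty":0,"tz":1.55,"ax":0,"ay":0,"az":0,"jaw":0},{"tx":0,"ty":0,"tz":0,"ax":0,"ay":0,"az":0,"jaw":0},{"tx":0,"ty":0,"tz":0,"ax":0,"ay":0,"az":0,"jaw":0},{"tx":0,"ty":0,"tz":0,"ax":0,"ay":0,"az":0,"jaw":0.48},{"tx":0,"ty":0,"tz":0,"ax":0,"ay":0,"az":0,"jaw":0.48},{"tx":0,"ty":0,"tz":0,"ax":0,"ay":0,"az":0,"jaw":0.48},{"tx":0,"ty":0,"tz":-5,"ax":0,"ay":0,"az":0,"jaw":0.48},{"tx":0,"ty":0,"tz":-5,"ax":0,"ay":0,"az":0,"jaw":0.48},{"tx":0,"ty":0,"tz":-2,"ax":0,"ay":0,"az":0,"jaw":0.5},{"tx":0,"ty":0,"tz":0,"ax":0,"ay":0,"az":0,"jaw":0.5},{"tx":0,"ty":0,"tz":0,"ax":0,"ay":0,"az":0,"jaw":0.5}]'; python3 -c "
from h import *
look(['wide1','narrow1','stand_top'])
go(558,-80,-6)
"
```

```text
t: 50.62
ee_pos: [446.7, -290.3, 166.7]
orientation: [2.112, -2.325, -0.002]
ft_force: [0.1, 0.4, -1.5]
width: 43.5
top wide1 0.8 [385. 223.] [559.1 -78.7  67.9  32.5 139.9  -5.9]
top wide1 0.78 [462. 277.] [ 450.5 -288.3   56.1   28.6  137.2   83.9]
top wide1 0.71 [156. 273.] [445.5 554.8  14.2  34.3 140.2 -71.4]
top wide1 0.64 [451. 278.] [ 400.3 -264.7   38.5    8.2   27.5   86.7]
top narrow1 0.63 [379. 264.] [449.9 -66.9  67.6  16.6 137.9  -5.8]
top narrow1 0.31 [391. 300.] [353.5 -90.5  62.6  35.5  65.9  -9.8]
top stand_top 0.65 [449. 262.] [ 446.9 -301.2    8.5  109.4  179.4   83.6]
top stand_top 0.32 [381. 262.] [449.8 -68.1  67.8  15.9 134.7  -6.2]
scene wide1 0.89 [418. 312.] [ 481.9 -361.1   38.9   38.8  103.7   -6.4]
scene wide1 0.77 [396. 329.] [ 388.2 -335.    39.1   38.6  139.4   -5.8]
scene wide1 0.68 [394. 304.] [ 443.8 -293.6   55.3   36.   145.    84.3]
scene wide1 0.67 [363. 254.] [552.6 -84.8  67.1  37.8 144.5  -8.5]
scene narrow1 0.78 [335. 271.] [444.3 -71.2  66.2  24.3 144.6  -6.6]
scene narrow1 0.6 [410. 319.] [ 436.5 -358.4   38.1   23.5  107.4   -4.7]
scene stand_top 0.84 [413. 327.] [ 438.7 -342.3    8.7  181.4  185.6   84.7]
t 51.02 pos [ 447.2 -290.6  167.2] yaw -95.5 q6 1.07 | turn [  0.    0.  -89.5] then t(cm) [  8.82 -22.1   -0.  ] w 43.6 F [-0.5 -0.1  0.9]
```

```bash
python3 -m inch '[{"tx":0,"ty":0,"tz":0,"ax":0,"ay":0,"az":-9.94,"jaw":0.5},{"tx":0,"ty":0,"tz":0,"ax":0,"ay":0,"az":-9.94,"jaw":0.5},{"tx":0,"ty":0,"tz":0,"ax":0,"ay":0,"az":-9.94,"jaw":0.5},{"tx":0,"ty":0,"tz":0,"ax":0,"ay":0,"az":-9.94,"jaw":0.5},{"tx":0,"ty":0,"tz":0,"ax":0,"ay":0,"az":-9.94,"jaw":0.5},{"tx":0,"ty":0,"tz":0,"ax":0,"ay":0,"az":-9.94,"jaw":0.5},{"tx":0,"ty":0,"tz":0,"ax":0,"ay":0,"az":-9.94,"jaw":0.5},{"tx":0,"ty":0,"tz":0,"ax":0,"ay":0,"az":-9.94,"jaw":0.5},{"tx":0,"ty":0,"tz":0,"ax":0,"ay":0,"az":-9.94,"jaw":0.5}]'; python3 -m inch '[{"tx":2.2,"ty":-5.53,"tz":0,"ax":0,"ay":0,"az":0,"jaw":0.5},{"tx":2.2,"ty":-5.53,"tz":0,"ax":0,"ay":0,"az":0,"jaw":0.5},{"tx":2.2,"ty":-5.53,"tz":0,"ax":0,"ay":0,"az":0,"jaw":0.5},{"tx":2.2,"ty":-5.53,"tz":0,"ax":0,"ay":0,"az":0,"jaw":0.5},{"tx":0,"ty":0,"tz":5,"ax":0,"ay":0,"az":0,"jaw":0.5},{"tx":0,"ty":0,"tz":1,"ax":0,"ay":0,"az":0,"jaw":0.5},{"tx":0,"ty":0,"tz":0,"ax":0,"ay":0,"az":0,"jaw":0.5},{"tx":0,"ty":0,"tz":0,"ax":0,"ay":0,"az":0,"jaw":0.5}]'; python3 -c "
from h import *
go(558,-80,-6,58.5)
"
```

```text
t: 52.15
ee_pos: [447.3, -290.7, 167.5]
orientation: [-3.138, 0.156, 0.0]
ft_force: [-0.5, 0.4, 0.2]
width: 44.0
t: 53.15
ee_pos: [558.7, -80.9, 108.9]
orientation: [3.137, -0.167, 0.003]
ft_force: [0.1, -0.1, 0.2]
width: 43.5
t 53.15 pos [558.7 -80.9 108.9] yaw -6.1 q6 -0.06 | turn [ 0.  -0.1 -0.1] then t(cm) [-0.08 -0.08  5.04] w 43.5 F [ 0.1 -0.1  0.2]
```

```bash
python3 -m inch '[{"tx":-0.05,"ty":0,"tz":3,"ax":0,"ay":0,"az":0,"jaw":0.5},{"tx":0,"ty":0,"tz":1.85,"ax":0,"ay":0,"az":0,"jaw":0.5},{"tx":0,"ty":0,"tz":0,"ax":0,"ay":0,"az":0,"jaw":0.5},{"tx":0,"ty":0,"tz":0,"ax":0,"ay":0,"az":0,"jaw":0},{"tx":0,"ty":0,"tz":0,"ax":0,"ay":0,"az":0,"jaw":0},{"tx":0,"ty":0,"tz":0,"ax":0,"ay":0,"az":0,"jaw":0},{"tx":0,"ty":0,"tz":0,"ax":0,"ay":0,"az":0,"jaw":0},{"tx":0,"ty":0,"tz":-5,"ax":0,"ay":0,"az":0,"jaw":0},{"tx":0,"ty":0,"tz":-5,"ax":0,"ay":0,"az":0,"jaw":0},{"tx":0,"ty":0,"tz":-1,"ax":0,"ay":0,"az":0,"jaw":0}]'; python3 -m inch '[{"tx":-1.45,"ty":5.28,"tz":0,"ax":0,"ay":0,"az":0,"jaw":0},{"tx":-1.45,"ty":5.28,"tz":0,"ax":0,"ay":0,"az":0,"jaw":0},{"tx":-1.45,"ty":5.28,"tz":0,"ax":0,"ay":0,"az":0,"jaw":0},{"tx":-1.45,"ty":5.28,"tz":0,"ax":0,"ay":0,"az":0,"jaw":0},{"tx":-1.45,"ty":5.28,"tz":0,"ax":0,"ay":0,"az":0,"jaw":0},{"tx":-1.45,"ty":5.28,"tz":0,"ax":0,"ay":0,"az":0,"jaw":0},{"tx":0,"ty":0,"tz":0,"ax":0,"ay":0,"az":0,"jaw":0},{"tx":0,"ty":0,"tz":0,"ax":0,"ay":0,"az":0,"jaw":0}]'; python3 -c "
from h import *
look(['wide1','stand_top'])
go(438.4,-386,84.5)
"
```

```text
t: 54.4
ee_pos: [559.3, -80.1, 172.4]
orientation: [3.137, -0.165, 0.009]
ft_force: [1.3, -0.1, -1.7]
width: 31.6
t: 55.4
ee_pos: [437.2, -384.9, 168.1]
orientation: [-3.135, 0.166, 0.002]
ft_force: [-0.4, 0.3, 0.0]
width: 31.5
top wide1 0.85 [499. 256.] [ 440.8 -346.8  175.7   32.4   71.7   -5.8]
top wide1 0.79 [464. 263.] [ 449.2 -289.    55.6   34.1  139.6   84.5]
top wide1 0.61 [485. 246.] [ 489.7 -338.3   40.    32.4  140.2   -5.6]
top wide1 0.6 [156. 271.] [445.3 555.   15.   33.3 138.8 -71.4]
top stand_top 0.93 [476. 268.] [ 444.1 -337.     8.4  180.3  180.4   84.8]
scene wide1 0.88 [398. 330.] [ 387.3 -336.    39.    38.3  135.9   -5.5]
scene wide1 0.8 [393. 304.] [ 445.1 -293.8   55.4   37.9  145.3   84.5]
scene wide1 0.59 [431. 290.] [ 432.7 -386.2  175.7   38.6  140.    -5.5]
scene wide1 0.58 [420. 312.] [ 483.2 -360.5   38.8   40.5  105.8   -5.9]
scene stand_top 0.84 [411. 325.] [ 443.7 -341.9    8.6  181.7  195.    84.7]
t 55.7 pos [ 438.3 -384.8  169.2] yaw -5.9 q6 -0.64 | turn [-0.   0.  89.6] then t(cm) [ 0.12 -0.02 -0.  ] w 31.7 F [ 0.5 -0.6  0.2]
```

```bash
python3 -m inch '[{"tx":0,"ty":0,"tz":0,"ax":0,"ay":0,"az":9.95,"jaw":0},{"tx":0,"ty":0,"tz":0,"ax":0,"ay":0,"az":9.95,"jaw":0},{"tx":0,"ty":0,"tz":0,"ax":0,"ay":0,"az":9.95,"jaw":0},{"tx":0,"ty":0,"tz":0,"ax":0,"ay":0,"az":9.95,"jaw":0},{"tx":0,"ty":0,"tz":0,"ax":0,"ay":0,"az":9.95,"jaw":0},{"tx":0,"ty":0,"tz":0,"ax":0,"ay":0,"az":9.95,"jaw":0},{"tx":0,"ty":0,"tz":0,"ax":0,"ay":0,"az":9.95,"jaw":0},{"tx":0,"ty":0,"tz":0,"ax":0,"ay":0,"az":9.95,"jaw":0},{"tx":0,"ty":0,"tz":0,"ax":0,"ay":0,"az":9.95,"jaw":0},{"tx":0.1,"ty":0,"tz":4,"ax":0,"ay":0,"az":0,"jaw":0},{"tx":0,"ty":0,"tz":3,"ax":0,"ay":0,"az":0,"jaw":0},{"tx":0,"ty":0,"tz":0,"ax":0,"ay":0,"az":0,"jaw":0}]'; python3 -c "
from h import *
look(['wide1','stand_top'])
go(438.4,-386,84.5,48)
"
```

```text
t: 57.2
ee_pos: [436.7, -385.2, 97.3]
orientation: [2.111, -2.326, -0.007]
ft_force: [-0.4, -0.7, -0.5]
width: 32.0
top wide1 0.94 [482. 281.] [ 393.7 -319.6   40.    32.3  120.4   -5.3]
top wide1 0.71 [503. 274.] [ 437.4 -382.2  104.7   33.9  139.7   84.7]
top wide1 0.59 [465. 261.] [ 448.  -289.1   56.    34.6  137.1   83. ]
top wide1 0.59 [474. 241.] [ 490.5 -328.6   39.8   31.6  120.5   -3.9]
top wide1 0.56 [157. 269.] [445.8 554.8  14.4  33.9 139.9 -71.8]
top wide1 0.4 [261. 226.] [566.5 256.9   5.    7.2  89.2   4.3]
top stand_top 0.85 [468. 268.] [ 445.2 -335.9    8.5  178.5  182.5   85.1]
top stand_top 0.58 [316. 229.] [544.4 102.3  67.9 163.7 221.4  83.9]
scene wide1 0.86 [396. 327.] [ 387.7 -334.1   38.8   40.8  138.5   -5.4]
scene wide1 0.83 [418. 308.] [ 428.3 -388.   108.1   36.3  132.3   84.6]
scene wide1 0.59 [392. 305.] [ 444.2 -293.9   55.5   37.7  145.4   84.3]
scene wide1 0.57 [423. 316.] [ 482.5 -362.1   39.3   37.5  104.7   -3.4]
scene stand_top 0.55 [410. 326.] [ 441.1 -343.6    8.6  179.3  189.4   83.7]
t 57.5 pos [ 438.4 -387.4  100.6] yaw -95.6 q6 0.92 | turn [-0.1 -0.1 -0.1] then t(cm) [-0.14  0.02  5.26] w 31.3 F [ 0.2 -0.2 -0.4]
```

```bash
python3 -m inch '[{"tx":0,"ty":0,"tz":3.5,"ax":0,"ay":0,"az":0,"jaw":0},{"tx":0,"ty":0,"tz":1.55,"ax":0,"ay":0,"az":0,"jaw":0},{"tx":0,"ty":0,"tz":0,"ax":0,"ay":0,"az":0,"jaw":0},{"tx":0,"ty":0,"tz":0,"ax":0,"ay":0,"az":0,"jaw":0},{"tx":0,"ty":0,"tz":0,"ax":0,"ay":0,"az":0,"jaw":0.48},{"tx":0,"ty":0,"tz":0,"ax":0,"ay":0,"az":0,"jaw":0.48},{"tx":0,"ty":0,"tz":0,"ax":0,"ay":0,"az":0,"jaw":0.48},{"tx":0,"ty":0,"tz":-5,"ax":0,"ay":0,"az":0,"jaw":0.48},{"tx":0,"ty":0,"tz":-5,"ax":0,"ay":0,"az":0,"jaw":0.48},{"tx":0,"ty":0,"tz":-2,"ax":0,"ay":0,"az":0,"jaw":0.45},{"tx":0,"ty":0,"tz":0,"ax":0,"ay":0,"az":0,"jaw":0.45},{"tx":0,"ty":0,"tz":0,"ax":0,"ay":0,"az":0,"jaw":0.45}]'; python3 -c "
from h import *
look(['wide1','narrow1','stand_top'])
go(449.5,-69,-6)
"
```

```text
t: 59.0
ee_pos: [437.1, -386.3, 167.6]
orientation: [2.111, -2.327, -0.003]
ft_force: [0.4, -0.2, 0.1]
width: 39.5
top wide1 0.93 [464. 264.] [ 449.2 -289.5   55.4   33.4  139.5   84.1]
top wide1 0.79 [156. 268.] [446.  554.9  14.4  34.2 140.1 -71.4]
top wide1 0.78 [478. 281.] [ 394.8 -313.    39.8   31.8  106.8   -6.1]
top wide1 0.74 [498. 277.] [ 438.7 -384.    55.2   33.   139.5   84.9]
top wide1 0.71 [476. 242.] [ 491.3 -321.8   39.7   32.5  107.7   -5.5]
top narrow1 0.88 [380. 262.] [449.8 -66.6  70.   16.3 137.6  -6. ]
top narrow1 0.57 [464. 261.] [ 449.3 -289.5   55.7   33.4  139.7   84.1]
top narrow1 0.49 [481. 263.] [ 444.4 -318.7   40.1   16.1  101.4   -5.7]
top stand_top 0.83 [470. 266.] [ 444.3 -337.2    8.6  180.   180.1   84.7]
scene wide1 0.91 [421. 320.] [ 433.7 -389.1   55.2   36.4  147.8   84.1]
scene wide1 0.76 [412. 311.] [ 482.6 -359.7   39.1   38.4  106.7   -7. ]
scene wide1 0.62 [393. 325.] [ 388.  -332.5   37.7   40.8  143.7   -5.4]
scene wide1 0.58 [411. 340.] [ 440.8 -341.3    8.6  182.4  189.    85.1]
scene narrow1 0.62 [404. 316.] [ 436.  -357.9   37.8   23.8  104.2   -6.5]
scene narrow1 0.57 [338. 267.] [445.1 -69.5  68.5  24.2 144.9  -6.1]
scene stand_top 0.75 [401. 336.] [ 440.9 -341.5    8.6  182.3  188.    85.2]
t 59.4 pos [ 437.5 -386.7  168.2] yaw -95.6 q6 0.92 | turn [  0.    0.1 -89.6] then t(cm) [ -2.13 -31.72  -0.  ] w 39.5 F [-0.7 -0.6  0.2]
```

```bash
python3 -m inch '[{"tx":0,"ty":0,"tz":0,"ax":0,"ay":0,"az":-9.95,"jaw":0.45},{"tx":0,"ty":0,"tz":0,"ax":0,"ay":0,"az":-9.95,"jaw":0.45},{"tx":0,"ty":0,"tz":0,"ax":0,"ay":0,"az":-9.95,"jaw":0.45},{"tx":0,"ty":0,"tz":0,"ax":0,"ay":0,"az":-9.95,"jaw":0.45},{"tx":0,"ty":0,"tz":0,"ax":0,"ay":0,"az":-9.95,"jaw":0.45},{"tx":0,"ty":0,"tz":0,"ax":0,"ay":0,"az":-9.95,"jaw":0.45},{"tx":0,"ty":0,"tz":0,"ax":0,"ay":0,"az":-9.95,"jaw":0.45},{"tx":0,"ty":0,"tz":0,"ax":0,"ay":0,"az":-9.95,"jaw":0.45},{"tx":0,"ty":0,"tz":0,"ax":0,"ay":0,"az":-9.95,"jaw":0.45}]'; python3 -m inch '[{"tx":-0.35,"ty":-5.29,"tz":0,"ax":0,"ay":0,"az":0,"jaw":0.45},{"tx":-0.35,"ty":-5.29,"tz":0,"ax":0,"ay":0,"az":0,"jaw":0.45},{"tx":-0.35,"ty":-5.29,"tz":0,"ax":0,"ay":0,"az":0,"jaw":0.45},{"tx":-0.35,"ty":-5.29,"tz":0,"ax":0,"ay":0,"az":0,"jaw":0.45},{"tx":-0.35,"ty":-5.29,"tz":0,"ax":0,"ay":0,"az":0,"jaw":0.45},{"tx":-0.35,"ty":-5.29,"tz":0,"ax":0,"ay":0,"az":0,"jaw":0.45},{"tx":0,"ty":0,"tz":4,"ax":0,"ay":0,"az":0,"jaw":0.45},{"tx":0,"ty":0,"tz":2,"ax":0,"ay":0,"az":0,"jaw":0.45},{"tx":0,"ty":0,"tz":0,"ax":0,"ay":0,"az":0,"jaw":0.45},{"tx":0,"ty":0,"tz":0,"ax":0,"ay":0,"az":0,"jaw":0.45}]'; python3 -c "
from h import *
go(449.5,-69,-6,58.5)
"
```

```text
t: 60.52
ee_pos: [437.7, -386.8, 168.5]
orientation: [-3.138, 0.156, 0.0]
ft_force: [-0.7, 0.2, -0.1]
width: 39.6
t: 61.78
ee_pos: [450.6, -69.2, 109.2]
orientation: [3.137, -0.166, 0.001]
ft_force: [-1.4, -0.1, 0.3]
width: 39.4
t 61.77 pos [450.6 -69.2 109.2] yaw -6.0 q6 -0.07 | turn [ 0. -0. -0.] then t(cm) [-0.11 -0.01  5.07] w 39.4 F [-1.4 -0.1  0.3]
```

```bash
python3 -m inch '[{"tx":-0.05,"ty":0,"tz":3,"ax":0,"ay":0,"az":0,"jaw":0.45},{"tx":0,"ty":0,"tz":2,"ax":0,"ay":0,"az":0,"jaw":0.45},{"tx":0,"ty":0,"tz":0,"ax":0,"ay":0,"az":0,"jaw":0},{"tx":0,"ty":0,"tz":0,"ax":0,"ay":0,"az":0,"jaw":0},{"tx":0,"ty":0,"tz":0,"ax":0,"ay":0,"az":0,"jaw":0},{"tx":0,"ty":0,"tz":0,"ax":0,"ay":0,"az":0,"jaw":0},{"tx":0,"ty":0,"tz":0,"ax":0,"ay":0,"az":0,"jaw":0},{"tx":0,"ty":0,"tz":-5,"ax":0,"ay":0,"az":0,"jaw":0},{"tx":0,"ty":0,"tz":-5,"ax":0,"ay":0,"az":0,"jaw":0},{"tx":0,"ty":0,"tz":-1,"ax":0,"ay":0,"az":0,"jaw":0}]'; python3 -m inch '[{"tx":0.42,"ty":5.36,"tz":0,"ax":0,"ay":0,"az":0,"jaw":0},{"tx":0.42,"ty":5.36,"tz":0,"ax":0,"ay":0,"az":0,"jaw":0},{"tx":0.42,"ty":5.36,"tz":0,"ax":0,"ay":0,"az":0,"jaw":0},{"tx":0.42,"ty":5.36,"tz":0,"ax":0,"ay":0,"az":0,"jaw":0},{"tx":0.42,"ty":5.36,"tz":0,"ax":0,"ay":0,"az":0,"jaw":0},{"tx":0,"ty":0,"tz":0,"ax":0,"ay":0,"az":0,"jaw":0},{"tx":0,"ty":0,"tz":0,"ax":0,"ay":0,"az":0,"jaw":0}]'; python3 -c "
from h import *
look(['wide1','narrow1','stand_top'])
go(443,-338,84.5)
"
```

```text
t: 63.02
ee_pos: [451.4, -69.2, 171.5]
orientation: [3.137, -0.165, 0.009]
ft_force: [0.4, 0.4, -1.5]
width: 15.8
t: 63.9
ee_pos: [441.4, -336.7, 167.5]
orientation: [-3.135, 0.166, 0.003]
ft_force: [-0.4, 0.8, -0.2]
width: 15.8
top wide1 0.89 [475. 244.] [ 491.7 -320.5   39.9   32.2  105.    -5.9]
top wide1 0.83 [477. 280.] [ 394.6 -312.5   40.    32.1  106.3   -5.8]
top wide1 0.63 [463. 265.] [ 449.3 -289.    55.5   34.   139.8   84.4]
top narrow1 0.72 [476. 260.] [ 445.2 -298.2  177.5   16.2   69.1   -6.2]
top stand_top 0.78 [470. 267.] [ 443.7 -335.4    8.2  177.1  179.8   84.1]
scene wide1 0.93 [392. 326.] [ 386.7 -334.4   38.1   38.4  138.9   -6.4]
scene wide1 0.72 [413. 306.] [ 482.8 -361.3   38.9   38.5  103.    -7. ]
scene wide1 0.71 [420. 319.] [ 433.7 -389.2   55.7   37.4  146.7   85.5]
scene wide1 0.69 [392. 306.] [ 445.  -294.2   55.3   36.6  145.5   84.7]
scene narrow1 0.67 [404. 315.] [ 436.5 -357.7   37.7   22.7  104.9   -6.5]
scene narrow1 0.5 [415. 278.] [ 437.  -337.   176.    24.7  142.8   -5. ]
scene stand_top 0.57 [405. 337.] [ 438.4 -342.3    8.6  179.2  182.8   84.3]
t 64.3 pos [ 442.6 -337.   168.8] yaw -6.0 q6 -0.57 | turn [-0.  -0.  89.5] then t(cm) [ 0.09 -0.05 -0.  ] w 15.4 F [-0.4 -0.  -0. ]
```

```bash
python3 -m inch '[{"tx":0,"ty":0,"tz":0,"ax":0,"ay":0,"az":9.94,"jaw":0},{"tx":0,"ty":0,"tz":0,"ax":0,"ay":0,"az":9.94,"jaw":0},{"tx":0,"ty":0,"tz":0,"ax":0,"ay":0,"az":9.94,"jaw":0},{"tx":0,"ty":0,"tz":0,"ax":0,"ay":0,"az":9.94,"jaw":0},{"tx":0,"ty":0,"tz":0,"ax":0,"ay":0,"az":9.94,"jaw":0},{"tx":0,"ty":0,"tz":0,"ax":0,"ay":0,"az":9.94,"jaw":0},{"tx":0,"ty":0,"tz":0,"ax":0,"ay":0,"az":9.94,"jaw":0},{"tx":0,"ty":0,"tz":0,"ax":0,"ay":0,"az":9.94,"jaw":0},{"tx":0,"ty":0,"tz":0,"ax":0,"ay":0,"az":9.94,"jaw":0},{"tx":0.1,"ty":-0.05,"tz":4,"ax":0,"ay":0,"az":0,"jaw":0},{"tx":0,"ty":0,"tz":3,"ax":0,"ay":0,"az":0,"jaw":0},{"tx":0,"ty":0,"tz":0,"ax":0,"ay":0,"az":0,"jaw":0}]'; python3 -c "
from h import *
look(['wide1','narrow1','stand_top'])
go(443,-338,84.5,46)
im=cv2.imread('pics/last_scene.png')
cv2.imwrite('pics/v7.png',cv2.resize(im[220:380,320:480],None,fx=3.6,fy=3.6,interpolation=cv2.INTER_CUBIC))
"
```

```text
t: 65.8
ee_pos: [441.5, -337.4, 96.9]
orientation: [2.112, -2.324, -0.007]
ft_force: [-0.2, -0.4, 0.0]
width: 15.8
top wide1 0.76 [157. 268.] [446.1 554.5  14.6  33.6 139.8 -71.3]
top wide1 0.66 [472. 282.] [ 395.1 -299.4   40.2   30.    79.4   -1.7]
top wide1 0.64 [460. 267.] [ 449.1 -289.2   55.7   32.8  139.6   84.2]
top wide1 0.45 [470. 243.] [ 492.3 -308.2   39.9   30.8   79.4   -4.1]
top stand_top 0.76 [452. 268.] [ 445.9 -326.3    8.6  157.7  181.4   84.7]
scene wide1 0.82 [392. 325.] [ 388.4 -334.2   37.8   40.2  139.3   -5.3]
scene wide1 0.72 [416. 306.] [ 484.8 -337.6   39.3   39.9   53.8   -5.8]
scene wide1 0.68 [420. 320.] [ 434.9 -389.8   55.5   37.2  144.6   84.1]
scene wide1 0.53 [383. 308.] [ 432.1 -291.4   55.9   35.9  117.8   85.5]
scene narrow1 0.61 [406. 314.] [ 435.3 -358.8   38.1   24.   103.    -6.5]
scene narrow1 0.51 [401. 299.] [ 438.7 -340.9  108.9   21.8  135.1   84.1]
scene stand_top 0.67 [402. 335.] [ 440.9 -341.6    8.5  181.7  189.2   84.7]
t 66.2 pos [ 443.2 -339.    99.6] yaw -95.5 q6 0.99 | turn [-0.1 -0.1  0. ] then t(cm) [-0.1   0.03  5.36] w 15.8 F [ 0.3  0.1 -0.1]
```

View pics/v7.png

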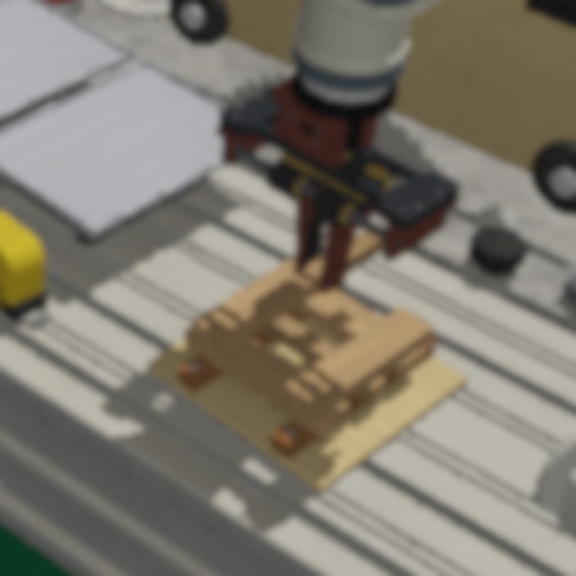

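```bash
python3 -m inch '[{"tx":-0.05,"ty":0,"tz":3.5,"ax":0,"ay":0,"az":0,"jaw":0},{"tx":0,"ty":0,"tz":1.8,"ax":0,"ay":0,"az":0,"jaw":0},{"tx":0,"ty":0,"tz":0,"ax":0,"ay":0,"az":0,"jaw":0},{"tx":0,"ty":0,"tz":0,"ax":0,"ay":0,"az":0,"jaw":0},{"tx":0,"ty":0,"tz":0,"ax":0,"ay":0,"az":0,"jaw":0.3},{"tx":0,"ty":0,"tz":0,"ax":0,"ay":0,"az":0,"jaw":0.3},{"tx":0,"ty":0,"tz":0,"ax":0,"ay":0,"az":0,"jaw":0.3},{"tx":0,"ty":0,"tz":-3,"ax":0,"ay":0,"az":0,"jaw":0.3},{"tx":0,"ty":0,"tz":-5,"ax":0,"ay":0,"az":0,"jaw":0.3},{"tx":0,"ty":0,"tz":-5,"ax":0,"ay":0,"az":0,"jaw":0.3},{"tx":0,"ty":0,"tz":-5,"ax":0,"ay":0,"az":0,"jaw":0.3},{"tx":0,"ty":0,"tz":0,"ax":0,"ay":0,"az":0,"jaw":0.3}]'; python3 -m inch '[{"tx":5,"ty":0,"tz":0,"ax":0,"ay":0,"az":0,"jaw":0.3},{"tx":5,"ty":0,"tz":0,"ax":0,"ay":0,"az":0,"jaw":0.3},{"tx":5,"ty":0,"tz":0,"ax":0,"ay":0,"az":0,"jaw":0.3},{"tx":0,"ty":0,"tz":0,"ax":0,"ay":0,"az":0,"jaw":0.3},{"tx":0,"ty":0,"tz":0,"ax":0,"ay":0,"az":0,"jaw":0.3},{"tx":0,"ty":0,"tz":0,"ax":0,"ay":0,"az":0,"jaw":0.3}]'; python3 -c "
from h import *
look(['wide1','narrow1','stand_top','tape_measure','star_knob','pencil'])
go(443,-338,84.5,46)
im=cv2.imread('pics/last_scene.png'); t=cv2.imread('pics/last_top.png')
a=cv2.resize(im[240:370,330:470],(420,390),interpolation=cv2.INTER_CUBIC);b=cv2.resize(t[200:330,410:535],(375,390),interpolation=cv2.INTER_CUBIC)
cv2.imwrite('pics/v8.png',np.hstack([a,b]))
"
```

```text
t: 67.7
ee_pos: [444.8, -339.8, 230.0]
orientation: [-2.112, 2.324, -0.013]
ft_force: [0.3, -1.3, 0.1]
width: 26.6
t: 68.45
ee_pos: [428.5, -486.0, 225.2]
orientation: [-2.114, 2.324, 0.002]
ft_force: [-0.9, -0.2, -0.5]
width: 26.2
top wide1 0.85 [157. 266.] [445.8 554.4  14.7  31.8 139.3 -71.4]
top wide1 0.71 [465. 263.] [ 449.1 -289.2   55.9   33.5  139.2   84.3]
top wide1 0.67 [471. 244.] [ 490.5 -322.1   39.4   31.3  106.6   -5.3]
top wide1 0.62 [500. 261.] [ 438.8 -384.9   55.3   34.3  139.9   84.1]
top wide1 0.58 [478. 264.] [ 445.4 -336.2   54.6   18.4  139.6   84.4]
top wide1 0.57 [474. 278.] [ 394.8 -312.8   40.    30.6  106.3   -5.3]
top narrow1 0.6 [479. 261.] [ 445.3 -336.1   54.8   18.4  139.4   84.4]
top narrow1 0.41 [475. 264.] [ 444.1 -317.4   40.    14.6  103.7   -5.6]
top stand_top 0.96 [467. 265.] [ 444.3 -337.3    8.7  180.   180.3   84.5]
top tape_measure 0.9 [391. 297.] [353.3 -90.5  62.5  35.9  67.9  -9.8]
top tape_measure 0.5 [483. 182.] [ 669.7 -373.3   28.5   42.9   44.7   33. ]
top star_knob 0.74 [484. 183.] [ 669.7 -375.4   28.2   42.    46.1   86.3]
scene wide1 0.78 [395. 328.] [ 387.4 -334.7   36.6   39.3  140.6   -4.3]
scene wide1 0.71 [421. 318.] [ 433.2 -389.    55.6   36.5  143.7   85.6]
scene wide1 0.68 [417. 311.] [ 481.4 -361.4   39.1   35.2  103.9   -5. ]
scene wide1 0.61 [393. 304.] [ 444.6 -294.3   55.4   37.8  146.4   84.7]
scene narrow1 0.66 [410. 318.] [ 435.9 -357.6   38.7   22.1  102.8   -8.8]
scene narrow1 0.6 [406. 311.] [ 441.7 -340.6   54.1   21.7  145.2   84.6]
scene stand_top 0.63 [407. 339.] [ 437.7 -341.3    8.6  181.4  181.7   84.7]
scene tape_measure 0.84 [321. 293.] [350.4 -97.2  40.9  47.9  77.5  -5.2]
scene star_knob 0.75 [458. 290.] [ 664.3 -376.7   27.8   38.9   54.4  -60.9]
t 69.15 pos [ 428.5 -487.5  225.7] yaw -95.5 q6 0.8 | turn [-0. -0.  0.] then t(cm) [-1.502e+01 -1.000e-02  1.797e+01] w 26.1 F [1.3 0.7 0.1]
```

View pics/v8.png

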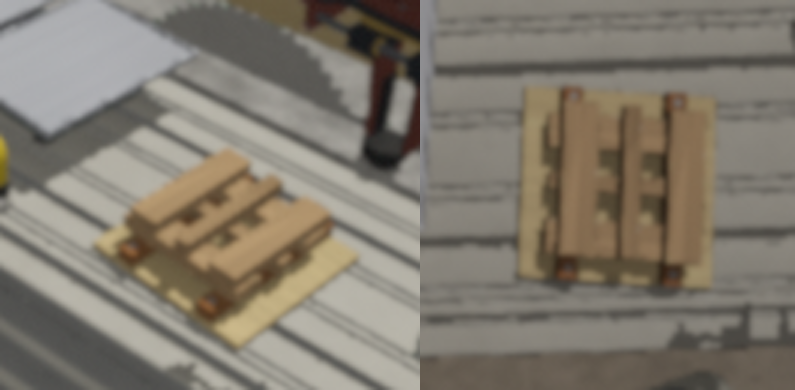

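The crib is complete. Three slats lie across the bearers and three lie crosswise on top, all flat, and the arm is clear. I'm handing it in.

```bash
python3 -c "
from workcell import ctrl
print(ctrl.close_job())"
```

```text
the job is handed in; nothing more can be done
None
```

The crib is built and the job handed in at about 69 s; the hand-in reports no verdict.

- **Balancing:** All four wide slats were present. I put two wide and one narrow slat on each pan and let go. The slat tops then read 76.3 mm on the left and 77.1 mm on the right, a tilt of about 0.005 rad.
- **Bottom layer:** The left-pan load went across the bearers at about -48, 0 and +48 mm from the stand's centre. The right-pan load was still on its pan at that point.
- **Upper layer:** The right-pan load went crosswise on top, at the same spacing.

**Last checks:**
- Both cameras showed three slats in each layer. Tops read about 40 mm (expected 41) and 55.5 mm (expected 57); depth readings ran 1–2 mm low throughout.
- Slat directions were within about 1° of the stand's axes where fully visible. Rougher readings on partly hidden slats were off by up to about 4°. Centres were within a few millimetres of target.
- The gripper was open and clear of the stack.
- The stand was not seen to move, and no grip slip was noticed.
- The star knob and tape measure had not moved noticeably.
- The pencil was not picked up by name in the last look. An earlier top view showed what looked like it, near its starting place, and the arm did not go there.

**Off expectation:** The two cameras differed by up to about 7 mm on slat centres because the scene camera also sees the side faces. I relied mostly on the top camera. Closing on the first upper-layer slat gave a brief 6.8 N reading, with no visible effect.

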